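Turn angle brackets to their second datum at a tripped measuring machine

TASK

First make the measuring machine safe: press the test button on the grey cut-out box so that its lever drops. With the lever down, tip every angle bracket over its corner from the long leg on to the short leg, keeping the corner on the table rather than lifting the bracket, and stand one hold-down weight upright on the leg that now lies flat, with its base wholly on it. When all the brackets stand like that, lift the lever back up to its stop; leave the other things on the table alone.

Things in the scene. Friction and masses are not known exactly. Their poses are not given: they have to be found in the camera images.
- bracket1: Aluminium angle bracket, 0.3 kg: an L of plate 10 mm thick, 60 mm wide; legs 95 (long) and 70 mm (short) outside. Origin: outer corner edge, mid width; x along the long leg's outer face to its free end, z along the short leg's, y along the edge; plates on the + sides. Starts long leg flat, z up; turned: on the short leg, x up. 2 or 3 of the 3 brackets are present.
- bracket2: Another angle bracket like bracket1, same frame. May be absent. Pinched lightly (under about 10 N) across its 60 mm width it can swing between the finger pads; pinched hard it does not turn and comes up whole.
- bracket3: Another angle bracket like bracket1, same frame. May be absent. Pinched lightly (under about 10 N) across its 60 mm width it can swing between the finger pads; pinched hard it does not turn and comes up whole.
- weight1: Loose steel hold-down weight, 0.25 kg, 46 mm tall: base 40 mm diameter, 20 mm high; neck 16 mm diameter, 20 to 38 mm up; head 28 mm diameter, 38 to 46 mm up. Origin under its centre, z up. Starts on the rubber stand; there are four alike, so at least one is left over.
- weight2: Another hold-down weight, like weight1.
- weight3: Another hold-down weight, like weight1.
- weight4: Another hold-down weight, like weight1.
- stand: Fixed black rubber slab 150 x 150 x 8 mm that carries the four weights (about 74 mm apart in a square); origin under its centre. It is at the left or the right of the brackets, the cut-out on the other side.
- cutout: Fixed grey drive cut-out box, 110 (x) x 120 (y) x 55 mm tall, origin under its centre, front towards its own -x. On top: the lever on its centre line and a test button beside it (towards its +y).
- lever (a joint): Drop lever of the cut-out, rad: 0 = armed, standing up, leaning 10 degrees back (to the box's +x) on its stop; 1.3 = tripped, dropped forward to the box's -x, 25 degrees above level. Turns about the box's y axis. Only its own weight holds it at either stop: past upright it falls to the other one.
- lever_hinge (a point): Hinge of the lever, 67 mm above the table.
- lever_grip (a point): Point on the lever's middle line 70 mm from the hinge. The lever is a grey bar 85 mm long, 16 mm wide (along the box's y) and 10 mm thick, free on both sides to be pinched from above.
- test_button (a joint): Travel of the test button, m: 0 up, 0.006 fully down; spring, 5 N when fully down, and it returns. Pressing it down more than about 4 mm pushes the armed lever past upright and the lever then drops by itself within about a second.
- button_top (a point): Centre of the top of the round grey test button (28 mm diameter, in a black collar), 71 mm above the table; press straight down.
- gauge_block: Bystander: loose steel gauge block 30 x 9 x 35 mm tall, origin under its centre.
- probe_holder: Bystander: loose black cylinder 26 mm diameter, 57 mm tall, origin under its centre.

How it is judged:
By the outcome, as a careful person would: the job done as asked, in the order asked, and still so for the second after the job is handed in, with the robot touching nothing.
Of bracket1, bracket2, bracket3 only 2 to 3 are there at a start; the rules pass over those that are not, and their reading is None.
At some moment in a run one of bracket1, bracket2, bracket3, weight1, weight2, weight3, weight4 may be knocked a few centimetres aside while the robot is not near it.
Once in a run the grip may slacken for a moment while it holds something.
It also fails if it takes over 210 s, if anything falls off the work surface, if the arm or the gripper's body presses on something with over 40 N, if the wrist force passes 120 N, or if a joint passes its speed limit or range.

ROBOT

A 6-joint arm with a two-finger parallel gripper is mounted at the origin on the work surface. World frame = base frame: x ahead of the robot, y to its left, z up, the work surface at z = 0. Lengths are in m, angles in rad, forces in N, time in s.
With the tool pointing down it reaches from about 0.3 to 0.875 m from the base axis. Payload 6.4 kg.
Tool frame: the origin (TCP) lies at the very end of the fingers, on their centre line; the grasp point (between the pads) lies 19 mm behind it; z points along the fingers, y is the line along which they close (so a half turn about z gives the same grasp; the last joint's range is limited). The gripper opens to 85 mm and grips with 20 to 120 N. Pads are 22 mm wide; open, the fingers measure 114 mm over their backs; the gripper's body (76 mm by 85 mm) begins 54 mm behind the grasp point. The pads swing forward as they close: fully open they stand 13 mm farther back than shut.
Start: joints at [-1.472, 0.181, 1.607, -0, 1.354, -0.206], TCP at [0.173, -0.549, 0.231] pointing down, gripper open.
Joint ranges: [-2.99, 2.99], [-0.89, 2.07], [0.3, 2.58], [-1.14, 4.28], [0, 2.63], [-3.12, 3.12]. Speed limits (rad/s): [2.57, 2.57, 3.01, 3.14, 3.14, 3.14].

INTERFACE

Orientations are given as a unit quaternion [w, x, y, z].
In Python, from bench import ctrl, camera, calibration, order, outline_of gives the robot as it stands.
- The arm moves only by the tool move_arm, never from a script. Its argument "series" is a list that holds one entry, the list of rows, each a list of 5 numbers: the opening, from 0 (shut) to 1 (fully open), then the shift along the tool's x, y, z in mm, then the turn about the tool's z in rad. A call has exactly 10 rows; each row is the pose to reach, as a shift and turn from the pose commanded when the call began, along the tool's axes at that moment; what a row does not reach only later rows make up. A row lasts 1/12 s, in which the tool goes at most 41.7 mm and 7.16 degrees, less where a joint would pass 70% of its speed; a pose out of reach is approached as far as the arm can. A call with a gripper value outside its range is refused whole. The fingers move at their own pace and stop on an object; the grip force is fixed at half the most. Time passes only in rows, so rows that repeat a pose let the fingers close, or fill a call up. It gives the time, the measured TCP pose, the force, the opening and the grip force at its end, in the units of the state.
- ctrl.get_obs(): the state, without advancing time (a new reading comes with each control period).
- camera(name): name is "scene" or "top"; returns (picture, depth): 384x512x3 uint8, blue, green, red; 384x512 float32, m along the optical axis (not along the pixel's ray), 0 where there is no reading.
- calibration(name): a dict with "intrinsics" (3x3 intrinsics, pixels), "rvec" (rotation vector, rad) and "tvec" (3), from world to camera coordinates, as OpenCV has them. Camera axes: x right, y down, z forward; pixel columns grow to the right and rows downward; lengths in m; the calibration is good to about 2 mm. A picture is of the moment at which its call begins. calibration takes no time and is no camera call.
- order.hand_in(): hands the job in; it is judged then, once.
Trained networks look in the newest picture that a camera, given by its name, has taken for a name from the list of things; names that differ only in an ending like _2 or _b are one class to them, and where a whole thing is asked for, a point or a joint stands for the part that bears it (a point fixed in the world has none). Each returns a list of dicts, best first, with "conf" (0 to 1); they miss things now and then, are a little off and sometimes report something else, mostly with a low value. They report only what shows in the picture. A call takes as long as a camera call.
- outline_of(target, camera): "region" (384x512 bool, what is visible of it) and "bbox" ([centre column, centre row, width, height] in pixels, round what is visible of it).
The state is a dict: "time_s": time; "q": joint angles; "dq": joint speeds; "joint_efforts": joint torques, N m; "eef_pos": TCP position; "eef_rot": TCP orientation; "wrist_force": force on the tool from outside, world axes, zero at the start; "torque": the same for the moment, N m; "opening": opening from 0.0 (shut) to 1.0 (fully open); "grasp_force": force on a finger pad.
Only numpy, scipy, OpenCV 4.12 (cv2) and the standard library are available. Lean on these libraries where they do the work, as an engineer would, in place of code of your own. Each camera call takes 0.05 s, during which the arm holds its last target. There are 200 camera calls.

## Working session

There is one attempt and no reset: what is moved stays moved. The work goes in short steps, Python scripts to look and compute and a tool call to move; the robot and the scene stay as the last step left them, time stands still between calls to the robot, and variables do not carry over. Pictures are saved under pics/ and viewed, at most 14 in all, crops included, and the job is handed in when it is done.

Besides the shell and the picture viewer there is one more tool, called after ">>>" by a JSON object that holds its "name" and its "arguments", one argument or row to a line. move_arm: Moves the arm, as the interface text tells. Its arguments: {"type":"object","properties":{"series":{"type":"array","items":{"type":"array","items":{"type":"array","items":{"type":"number"}}}}},"required":["series"]}

```bash
ls; mkdir -p pics; cat > h.py <<'E'
import numpy as np, cv2
from bench import ctrl, camera, calibration, order, outline_of
def cal(n):
    c=calibration(n); return np.array(c["intrinsics"],float),cv2.Rodrigues(np.array(c["rvec"],float))[0],np.array(c["tvec"],float).ravel()
def cloud(n,depth):
    K,R,t=cal(n); h,w=depth.shape; v,u=np.mgrid[:h,:w]
    p=np.stack([(u-K[0,2])/K[0,0]*depth,(v-K[1,2])/K[1,1]*depth,depth],-1)
    P=(p-t)@R; P[depth<=0]=np.nan; return P
def proj(n,P):
    K,R,t=cal(n); return cv2.projectPoints(np.array(P,float).reshape(-1,3),R,t,K,None)[0].reshape(-1,2)
E
python3 - <<'E'
from h import *
for n in("scene","top"):
    p,d=camera(n); cv2.imwrite(f"pics/{n}0.png",p); np.save(f"pics/{n}0.npy",d)
    K,R,t=cal(n); print(n,K[0,0],-R.T@t,R[2])
    P=cloud(n,d)
    for k in("bracket1","weight1","cutout","stand","lever","test_button","gauge_block","probe_holder"):
        for o in outline_of(k,n):
            if o["conf"]<.3: continue
            q=P[o["region"]]; q=q[np.isfinite(q[:,0])]
            print(k,round(o["conf"],2),np.round(o["bbox"]),np.round(np.median(q,0),3) if len(q) else None, np.round(np.percentile(q,98,axis=0),3)if len(q) else None,np.round(np.percentile(q,2,axis=0),3)if len(q) else None)
print(ctrl.get_obs())
E
```

```text
pics
scene 390.1858031749199 [1.02376024 0.14609048 0.92091131] [-0.53345027 -0.13279353 -0.83534226]
bracket1 0.78 [304. 269.  30.  49.] [0.631 0.173 0.011] [0.689 0.205 0.072] [0.597 0.141 0.006]
bracket1 0.76 [185. 202.  36.  33.] [ 0.531 -0.169  0.012] [ 0.556 -0.143  0.071] [ 0.461 -0.201  0.003]
weight1 0.84 [379. 264.  17.  19.] [0.583 0.346 0.03 ] [0.595 0.365 0.057] [0.565 0.331 0.011]
weight1 0.73 [413. 248.  16.  23.] [0.519 0.429 0.03 ] [0.531 0.45  0.057] [0.499 0.413 0.009]
weight1 0.59 [406. 274.  22.  15.] [0.591 0.414 0.03 ] [0.604 0.432 0.056] [0.573 0.4   0.013]
weight1 0.56 [383. 234.  21.  19.] [0.506 0.352 0.03 ] [0.518 0.371 0.057] [0.489 0.336 0.013]
cutout 0.97 [116. 178.  48.  43.] [ 0.52  -0.371  0.055] [ 0.565 -0.317  0.137] [ 0.442 -0.44   0.011]
stand 0.86 [392. 262.  71.  63.] [0.551 0.388 0.008] [0.624 0.466 0.013] [0.472 0.311 0.004]
lever 0.66 [107. 166.  16.  21.] [ 0.522 -0.373  0.097] [ 0.532 -0.366  0.152] [ 0.5   -0.391  0.055]
test_button 0.61 [126. 167.   9.   9.] [ 0.49  -0.347  0.07 ] [ 0.5   -0.336  0.074] [ 0.479 -0.357  0.064]
gauge_block
[... 1604 characters left out ...]
'q': array([-1.47230611e+00,  1.80765799e-01,  1.60702504e+00, -1.40485488e-05,
        1.35377899e+00, -2.06318144e-01]), 'dq': array([ 7.60067778e-04,  1.20031765e-03, -1.86711157e-04,  7.81678071e-04,
       -9.88352180e-05,  5.11246705e-04]), 'joint_efforts': array([ 8.01693227e-05, -4.44831705e+01, -3.51681519e+01, -2.26894558e-04,
        7.82341140e-04, -4.10814550e-06]), 'eef_pos': array([ 0.17256694, -0.54850431,  0.23129558]), 'eef_rot': array([ 1.10229664e-05,  9.88408715e-01,  1.51816377e-01, -7.46438013e-06]), 'wrist_force': array([ 0.31288775, -0.76780727,  0.67057251]), 'torque': array([-0.00226616, -0.04113302, -0.00959186]), 'grasp_force': 0.0, 'opening': 0.9966882316700822}
```

```bash
python3 - <<'E'
from h import *
a=cv2.imread("pics/top0.png")[120:250,90:430]; cv2.imwrite("pics/a.png",cv2.resize(a,(800,306),interpolation=cv2.INTER_CUBIC))
a=cv2.imread("pics/scene0.png")[140:320,80:440]; cv2.imwrite("pics/b.png",cv2.resize(a,(800,400),interpolation=cv2.INTER_CUBIC))
# geometry of brackets and box, top
for n in("top","scene"):
    d=np.load(f"pics/{n}0.npy"); P=cloud(n,d).reshape(-1,3)
    X=P[np.isfinite(P[:,0])]
    for nm,c in(("A",(.64,.176)),("B",(.629,.007)),("C",(.513,-.172))):
        s=X[np.hypot(X[:,0]-c[0],X[:,1]-c[1])<.075]
        lo=s[(s[:,2]>.0065)&(s[:,2]<.0165)]; hi=s[(s[:,2]>.062)&(s[:,2]<.08)]
        allp=np.vstack([lo,hi])[:,:2].astype(np.float32)
        print(n,nm,len(lo),len(hi),"top",np.round(hi[:,:2].mean(0),4) if len(hi) else 0,"flat",np.round(lo.mean(0),4),cv2.minAreaRect(allp))
    s=X[(X[:,2]>.048)&(X[:,2]<.06)&(X[:,1]<-.28)&(X[:,1]>-.47)&(X[:,0]>.4)]; print("box",cv2.minAreaRect(s[:,:2].astype(np.float32)))
E
```

```text
top A 401 77 top [0.6004 0.1686] flat [0.6538 0.1758 0.0105] ((0.6417399048805237, 0.18083789944648743), (0.13894721865653992, 0.13481780886650085), 63.16069412231445)
top B 420 74 top [0.5884 0.0055] flat [0.6401 0.0069 0.0105] ((0.6303398013114929, 0.009946711361408234), (0.13723872601985931, 0.13936804234981537), 86.73793029785156)
top C 515 76 top [ 0.5498 -0.1731] flat [ 0.504  -0.1725  0.0106] ((0.5117666721343994, -0.1705147922039032), (0.13749738037586212, 0.1410285085439682), 8.919333457946777)
box ((0.6502202153205872, -0.38578930497169495), (0.1420368254184723, 0.4474668800830841), 88.65177917480469)
scene A 848 136 top [0.6012 0.1683] flat [0.6468 0.1754 0.0105] ((0.6415966153144836, 0.17439770698547363), (0.09757759422063828, 0.06030992045998573), 8.834051132202148)
scene B 771 126 top [0.5896 0.0047] flat [0.6358 0.0057 0.0104] ((0.630198061466217, 0.02480221912264824), (0.09784387052059174, 0.10029887408018112), 0.4379979968070984)
scene C 415 116 top [ 0.5511 -0.1715] flat [ 0.4953 -0.1708  0.0102] ((0.506136953830719, -0.1795693039894104), (0.1010492816567421, 0.07388275116682053), 0.9909449219703674)
box ((0.6379656791687012, -0.36358126997947693), (0.4090995788574219, 0.130237877368927), 8.03836727142334)
```

View pics/a.png

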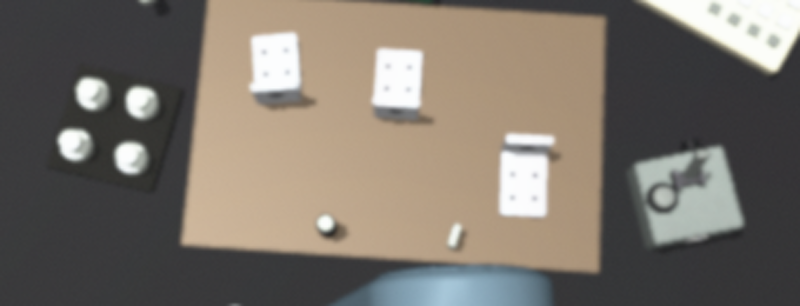

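View pics/b.png

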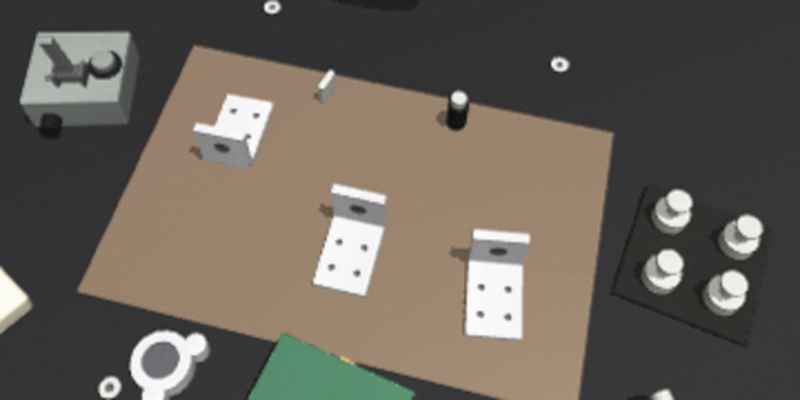

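```bash
cat >> h.py <<'E'
def brackets(n,shot=True):
    if shot: p,d=camera(n)
    P=cloud(n,d); out=[]
    for o in outline_of("bracket1",n):
        if o["conf"]<.25: continue
        q=P[cv2.erode(o["region"].astype(np.uint8),np.ones((2,2)))>0]; q=q[np.isfinite(q[:,0])]
        lo=q[(q[:,2]>.004)&(q[:,2]<.018)]; hi=q[(q[:,2]>.06)&(q[:,2]<.085)]
        if len(lo)<20 or len(hi)<10: print("skip",o["conf"],np.round(np.median(q,0),3)); continue
        r=cv2.minAreaRect(np.vstack([lo,hi])[:,:2].astype(np.float32))
        b=cv2.boxPoints(r); e=b[1]-b[0]; f=b[2]-b[1]; e=e if np.hypot(*e)>np.hypot(*f) else f
        dv=lo[:,:2].mean(0)-hi[:,:2].mean(0); e=e*np.sign(e@dv); yaw=np.degrees(np.arctan2(e[1],e[0]))
        print(n,"br",round(o["conf"],2),"rect c",np.round(r[0],4),"sz",np.round(r[1],3),"yaw",round(yaw,1),"hiC",np.round(hi.mean(0),4))
        out.append((r[0],yaw))
    return out
E
python3 - <<'E'
from h import *
for n in("scene","top"): brackets(n)
for n in("scene","top"):
    d=np.load(f"pics/{n}0.npy"); X=cloud(n,d).reshape(-1,3)
    s=X[(X[:,2]>.050)&(X[:,2]<.06)&(X[:,1]<-.29)&(X[:,1]>-.46)&(X[:,0]>.42)&(X[:,0]<.58)]; print("box",cv2.minAreaRect(s[:,:2].astype(np.float32)),s.min(0),s.max(0))
    for z0,z1 in((.085,.105),(.105,.125),(.125,.145),(.145,.165)):
        l=X[(X[:,2]>z0)&(X[:,2]<z1)&(X[:,1]<-.29)&(X[:,1]>-.46)&(X[:,0]>.42)&(X[:,0]<.6)]; print(len(l),np.round(l.mean(0),4) if len(l) else 0)
E
```

```text
scene br 0.89 rect c [0.6321 0.0063] sz [0.058 0.095] yaw -0.0 hiC [0.5908 0.0067 0.0685]
scene br 0.71 rect c [0.6429 0.1758] sz [0.094 0.058] yaw 9.5 hiC [0.6033 0.1679 0.0679]
scene br 0.67 rect c [ 0.5092 -0.1721] sz [0.094 0.059] yaw -179.1 hiC [ 0.5514 -0.168   0.0679]
skip 0.57 [0.55  0.389 0.009]
top br 0.98 rect c [0.6303 0.0061] sz [0.094 0.059] yaw 0.1 hiC [0.5881 0.0071 0.0698]
top br 0.92 rect c [0.6404 0.1736] sz [0.092 0.057] yaw 9.0 hiC [0.6003 0.1658 0.0696]
top br 0.77 rect c [ 0.5071 -0.1771] sz [0.093 0.065] yaw -177.6 hiC [ 0.5478 -0.1723  0.0691]
box ((0.49556785821914673, -0.38408762216567993), (0.10892689228057861, 0.12088428437709808), 15.116676330566406) [ 0.4289468  -0.45417477  0.05000831] [ 0.56189778 -0.3136409   0.05999756]
28 [ 0.5206 -0.375   0.0957]
32 [ 0.5242 -0.3744  0.1159]
31 [ 0.5268 -0.373   0.1357]
25 [ 0.5287 -0.3746  0.1499]
box ((0.49451154470443726, -0.38309574127197266), (0.11037557572126389, 0.12093920260667801), 15.943014144897461) [ 0.42741267 -0.45228617  0.05006146] [ 0.562165   -0.31179736  0.05999269]
16 [ 0.5142 -0.3741  0.0949]
18 [ 0.5179 -0.3738  0.1146]
17 [ 0.5212 -0.3721  0.1349]
22 [ 0.5262 -0.3739  0.1508]
```

```bash
cat > go.py <<'E'
import sys; from h import *
def go(x,y,z,yaw=None,P=None):
    o=ctrl.get_obs(); w,a,b,c=o["eef_rot"]; p=o["eef_pos"] if P is None else P
    ps=2*np.arctan2(b,a); X=np.array([np.cos(ps),np.sin(ps)]); Y=np.array([np.sin(ps),-np.cos(ps)])
    d=np.array([x,y])-p[:2]; t=0
    if yaw is not None: t=(ps-np.radians(yaw)+np.pi/2)%np.pi-np.pi/2
    print("t",round(o["time_s"],1),"pos",np.round(o["eef_pos"],4),"yaw",round(np.degrees(ps),1),"q6",round(o["q"][5],2),"-> shift",np.round([d@X*1e3,d@Y*1e3,(p[2]-z)*1e3],1),"turn",round(t,3))
if __name__=="__main__": go(*map(float,sys.argv[1:]))
E
python3 go.py .475 -.298 .16 15.5
```

```text
t 1.1 pos [ 0.1726 -0.5485  0.2313] yaw 17.5 q6 -0.21 -> shift [ 363.7 -148.2   71.3] turn 0.034
```

>>> {"name": "move_arm", "arguments": {
  "series": [
    [[1,180,-74,0,0.03],[1,180,-74,0,0.03],[1,180,-74,0,0.03],[1,180,-74,0,0.03],[1,180,-74,0,0.03],[1,364,-148,0,0.034],[1,364,-148,0,0.034],[1,364,-148,0,0.034],[1,364,-148,0,0.034],[1,364,-148,0,0.034]]
  ]
}}

```text
time_s: 1.93
eef_pos: [0.4775, -0.2957, 0.2315]
eef_rot: [0.0, 0.991, 0.136, 0.0]
wrist_force: [-0.3, -0.2, 0.1]
opening: 0.999
grasp_force: 0.0
```

>>> {"name": "move_arm", "arguments": {
  "series": [
    [[1,0,0,40,0],[1,0,0,80,0],[1,0,0,110,0],[1,0,0,120,0],[1,0,0,130,0],[1,0,0,140,0],[1,0,0,140,0],[1,0,0,140,0],[1,0,0,140,0],[1,0,0,140,0]]
  ]
}}

```text
time_s: 2.77
eef_pos: [0.4762, -0.299, 0.0929]
eef_rot: [0.001, 0.991, 0.135, 0.001]
wrist_force: [-0.0, 0.4, 0.1]
opening: 0.996
grasp_force: 0.0
```

```bash
python3 go.py .475 -.298 .058 15.5
```

```text
t 2.8 pos [ 0.4762 -0.299   0.0929] yaw 15.5 q6 0.53 -> shift [-0.8 -1.3 34.9] turn 0.0
```

>>> {"name": "move_arm", "arguments": {
  "series": [
    [[1,0,0,5,0],[1,0,0,10,0],[1,0,0,15,0],[1,0,0,19,0],[1,0,0,22,0],[1,0,0,24,0],[1,0,0,26,0],[1,0,0,27,0],[1,0,0,27,0],[1,0,0,27,0]]
  ]
}}

```text
time_s: 3.6
eef_pos: [0.4754, -0.2981, 0.0644]
eef_rot: [0.0, 0.991, 0.135, 0.0]
wrist_force: [0.4, -0.6, -0.7]
opening: 0.999
grasp_force: 0.0
```

No contact at 0.064 (so the open tips are set back); continue.

>>> {"name": "move_arm", "arguments": {
  "series": [
    [[1,0,0,2,0],[1,0,0,4,0],[1,0,0,6,0],[1,0,0,8,0],[1,0,0,9,0],[1,0,0,10,0],[1,0,0,11,0],[1,0,0,11,0],[1,0,0,11,0],[1,0,0,11,0]]
  ]
}}

```text
time_s: 4.43
eef_pos: [0.4755, -0.2982, 0.0534]
eef_rot: [0.0, 0.991, 0.135, 0.0]
wrist_force: [-2.0, 1.4, 3.9]
opening: 1.0
grasp_force: 1.9
```

```bash
python3 - <<'E'
from h import *
o=ctrl.get_obs(); print(o["wrist_force"],o["eef_pos"])
p,d=camera("scene"); X=cloud("scene",d).reshape(-1,3)
for z0,z1 in((.085,.105),(.105,.125),(.125,.145),(.145,.165)):
        l=X[(X[:,2]>z0)&(X[:,2]<z1)&(X[:,1]<-.35)&(X[:,1]>-.46)&(X[:,0]>.40)&(X[:,0]<.6)]; print(len(l),np.round(l.mean(0),4) if len(l) else 0)
E
```

```text
[-1.95840298  1.41026113  3.93436257] [ 0.47546373 -0.29815883  0.05344528]
52 [ 0.4983 -0.382   0.0943]
75 [ 0.4916 -0.3712  0.1166]
61 [ 0.4863 -0.3758  0.1332]
29 [ 0.502  -0.3551  0.1551]
```

>>> {"name": "move_arm", "arguments": {
  "series": [
    [[1,0,0,1,0],[1,0,0,1,0],[1,0,0,1,0],[1,0,0,-10,0],[1,0,0,-40,0],[1,0,0,-80,0],[1,0,0,-110,0],[1,0,0,-110,0],[1,0,0,-110,0],[1,0,0,-110,0]]
  ]
}}

```text
time_s: 5.32
eef_pos: [0.475, -0.2978, 0.1631]
eef_rot: [-0.0, 0.991, 0.135, -0.0]
wrist_force: [-1.6, -0.7, 0.4]
opening: 1.001
grasp_force: 0.0
```

```bash
python3 - <<'E'
from h import *
p,d=camera("scene"); X=cloud("scene",d).reshape(-1,3)
for z0,z1 in((.075,.085),(.085,.095),(.095,.105),(.105,.125),(.125,.145)):
        l=X[(X[:,2]>z0)&(X[:,2]<z1)&(X[:,1]<-.35)&(X[:,1]>-.46)&(X[:,0]>.40)&(X[:,0]<.6)]; print(len(l),np.round(l.mean(0),4) if len(l) else 0)
for n in ("scene","top"): brackets(n)
E
python3 go.py .67 .01 .15 0
```

```text
112 [ 0.5055 -0.3818  0.0783]
49 [ 0.4779 -0.3888  0.0893]
56 [ 0.4578 -0.3937  0.0998]
10 [ 0.4468 -0.3989  0.1069]
0 0
scene br 0.92 rect c [0.6314 0.0059] sz [0.095 0.059] yaw 0.5 hiC [0.5907 0.0065 0.0685]
scene br 0.85 rect c [ 0.5073 -0.1724] sz [0.098 0.059] yaw -178.4 hiC [ 0.5514 -0.1678  0.0681]
scene br 0.83 rect c [0.644  0.1749] sz [0.092 0.06 ] yaw 9.5 hiC [0.6031 0.1688 0.068 ]
top br 0.96 rect c [ 0.5062 -0.1737] sz [0.092 0.058] yaw -177.9 hiC [ 0.5479 -0.1726  0.0689]
top br 0.67 rect c [0.6398 0.1728] sz [0.093 0.056] yaw 9.2 hiC [0.6005 0.1655 0.0693]
top br 0.61 rect c [0.6301 0.0051] sz [0.096 0.062] yaw 3.2 hiC [0.5883 0.0046 0.0701]
t 5.6 pos [ 0.4747 -0.2975  0.1619] yaw 15.5 q6 0.53 -> shift [ 270.4 -244.1   11.9] turn 0.271
```

```bash
python3 go.py .4725 -.1745 .13 2
```

```text
t 5.6 pos [ 0.4747 -0.2975  0.1619] yaw 15.5 q6 0.53 -> shift [  30.7 -119.1   31.9] turn 0.236
```

>>> {"name": "move_arm", "arguments": {
  "series": [
    [[0.85,31,-119,0,0.236],[0.85,31,-119,0,0.236],[0.85,31,-119,0,0.236],[0.85,31,-119,0,0.236],[0.85,31,-119,40,0.236],[0.85,31,-119,80,0.236],[0.85,31,-119,120,0.236],[0.85,31,-119,135,0.236],[0.85,31,-119,138,0.236],[0.85,31,-119,138,0.236]]
  ]
}}

```text
time_s: 6.4
eef_pos: [0.4724, -0.1746, 0.0239]
eef_rot: [-0.001, 1.0, 0.017, -0.001]
wrist_force: [0.2, -0.9, 1.0]
opening: 0.849
grasp_force: 0.0
```

>>> {"name": "move_arm", "arguments": {
  "series": [
    [[0.85,0,0,4,0],[0.85,0,0,8,0],[0.85,0,0,12,0],[0.85,0,0,15,0],[0.85,0,0,17,0],[0.85,0,0,19,0],[0.85,0,0,21,0],[0.85,0,0,22,0],[0.85,0,0,22,0],[0.85,0,0,22,0]]
  ]
}}

```text
time_s: 7.23
eef_pos: [0.4734, -0.1751, 0.0033]
eef_rot: [-0.0, 1.0, 0.017, -0.0]
wrist_force: [-0.5, -0.2, 1.0]
opening: 0.85
grasp_force: 0.0
```

```bash
python3 - <<'E'
from h import *
o=ctrl.get_obs(); print(o["wrist_force"],o["eef_pos"],o["opening"])
p,d=camera("scene"); cv2.imwrite("pics/c1.png",cv2.resize(p[150:270,120:300],(720,480),interpolation=cv2.INTER_CUBIC))
E
python3 go.py .4725 -.1745 0 2
```

```text
[-0.52488891 -0.24190387  0.98022125] [ 0.47340514 -0.17512642  0.00326362] 0.8498116198197222
t 7.3 pos [ 0.4735 -0.1751  0.0033] yaw 2.0 q6 0.95 -> shift [-1.  -0.7  3.3] turn -0.0
```

View pics/c1.png

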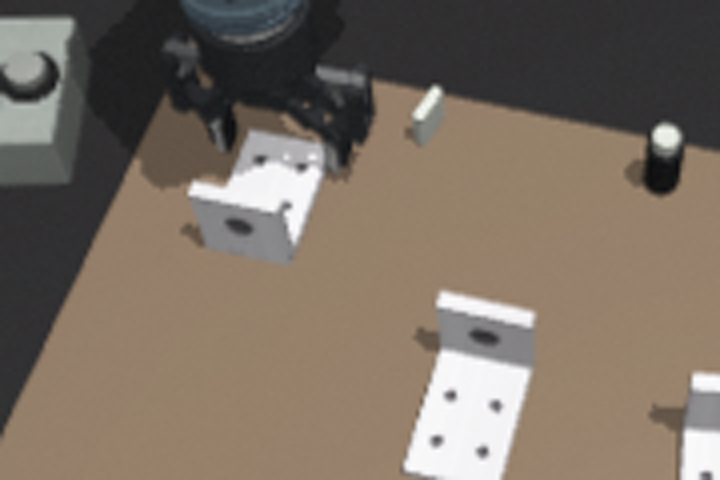

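>>> {"name": "move_arm", "arguments": {
  "series": [
    [[0.85,0,0,3,0],[0.85,0,0,6,0],[0.85,0,0,8,0],[0.8,0,0,8,0],[0.76,0,0,8,0],[0.74,0,0,8,0],[0.73,0,0,8,0],[0.72,0,0,8,0],[0.72,0,0,8,0],[0.72,0,0,8,0]]
  ]
}}

```text
time_s: 8.12
eef_pos: [0.4735, -0.1752, -0.0046]
eef_rot: [0.0, 1.0, 0.017, 0.0]
wrist_force: [1.1, 0.2, 0.2]
opening: 0.718
grasp_force: 0.0
```

>>> {"name": "move_arm", "arguments": {
  "series": [
    [[0.715,0,0,0,0],[0.715,0,0,0,0],[0.71,0,0,0,0],[0.71,0,0,0,0],[0.705,0,0,0,0],[0.705,0,0,0,0],[0.7,0,0,0,0],[0.7,0,0,0,0],[0.7,0,0,0,0],[0.7,0,0,0,0]]
  ]
}}

```text
time_s: 8.95
eef_pos: [0.4734, -0.175, -0.0046]
eef_rot: [-0.0, 1.0, 0.017, -0.0]
wrist_force: [-1.0, 1.9, 2.7]
opening: 0.7
grasp_force: 6.7
```

>>> {"name": "move_arm", "arguments": {
  "series": [
    [[0.7,0.4,0,-4,0],[0.7,1.2,0,-9,0],[0.7,2.3,0,-14,0],[0.7,4.3,0,-21,0],[0.7,7,0,-27.5,0],[0.7,10.2,0,-34,0],[0.7,13.9,0,-40,0],[0.7,18,0,-45.5,0],[0.7,23,0,-51,0],[0.7,23,0,-51,0]]
  ]
}}

```text
time_s: 9.78
eef_pos: [0.4981, -0.1748, 0.0479]
eef_rot: [0.001, 1.0, 0.018, 0.001]
wrist_force: [-1.4, -0.1, 1.7]
opening: 0.7
grasp_force: 4.8
```

```bash
python3 - <<'E'
from h import *
p,d=camera("scene"); cv2.imwrite("pics/c2.png",cv2.resize(p[150:250,140:260],(720,600),interpolation=cv2.INTER_CUBIC))
E
```

```text
(no output)
```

View pics/c2.png

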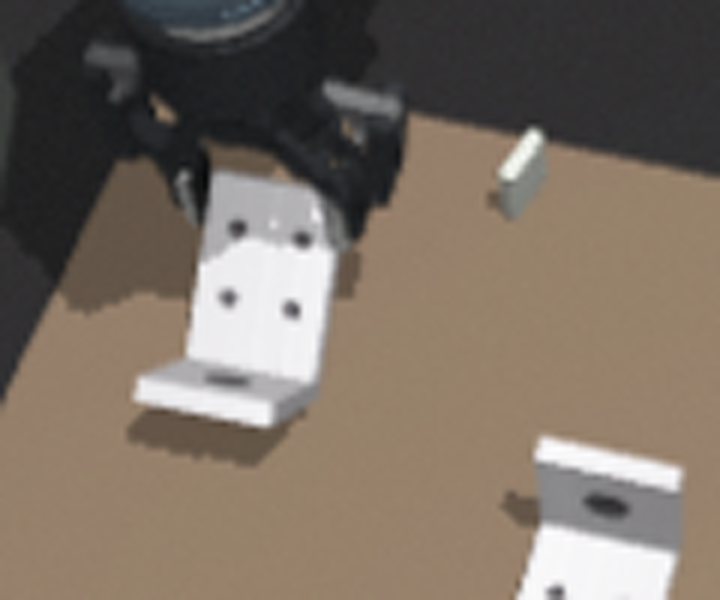

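>>> {"name": "move_arm", "arguments": {
  "series": [
    [[0.7,5,0,-5,0],[0.7,10.7,0,-9.3,0],[0.7,16.5,0,-13.2,0],[0.7,23,0,-16.6,0],[0.7,29.5,0,-19.3,0],[0.7,36.5,0,-21.6,0],[0.7,43.5,0,-23.2,0],[0.7,50.5,0,-24.2,0],[0.7,58,0,-24.5,0],[0.7,65,0,-24,0]]
  ]
}}

```text
time_s: 10.67
eef_pos: [0.5628, -0.1722, 0.0708]
eef_rot: [0.0, 1.0, 0.017, 0.001]
wrist_force: [0.4, 1.3, 5.0]
opening: 0.699
grasp_force: 5.3
```

>>> {"name": "move_arm", "arguments": {
  "series": [
    [[0.7,1,0,1,0],[0.7,1,0,1,0],[0.7,1,0,1,0],[0.8,1,0,1,0],[0.85,1,0,1,0],[0.85,1,0,1,0],[0.85,1,0,-15,0],[0.85,1,0,-50,0],[0.85,1,0,-90,0],[0.85,1,0,-90,0]]
  ]
}}

```text
time_s: 11.5
eef_pos: [0.5664, -0.1742, 0.1681]
eef_rot: [0.003, 1.0, 0.017, 0.005]
wrist_force: [2.0, -2.0, 1.3]
opening: 0.851
grasp_force: 0.0
```

```bash
python3 - <<'E'
from h import *
p,d=camera("scene"); cv2.imwrite("pics/c3.png",cv2.resize(p[150:250,140:260],(720,600),interpolation=cv2.INTER_CUBIC))
E
python3 go.py .67 .006 .1 0
```

```text
t 11.6 pos [ 0.5652 -0.1736  0.1651] yaw 2.0 q6 1.04 -> shift [ 111.  -175.9   65.1] turn 0.035
```

View pics/c3.png

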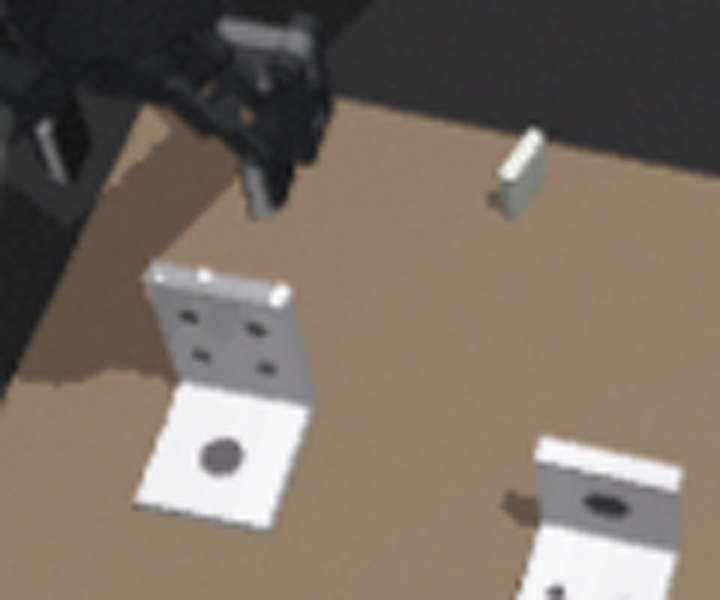

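```bash
python3 - <<'E'
from h import *
for n in ("scene","top"): brackets(n)
E
python3 go.py .6655 .0055 -.0046 0.7
```

```text
scene br 0.77 rect c [ 0.5923 -0.1683] sz [0.069 0.06 ] yaw 5.1 hiC [ 0.5642 -0.1692  0.0726]
scene br 0.69 rect c [0.6427 0.1746] sz [0.097 0.06 ] yaw 9.1 hiC [0.6022 0.1669 0.0688]
scene br 0.57 rect c [0.6324 0.0068] sz [0.093 0.057] yaw 0.5 hiC [0.5918 0.0066 0.0683]
top br 0.92 rect c [0.6302 0.0045] sz [0.056 0.094] yaw -0.3 hiC [0.5882 0.0047 0.07  ]
top br 0.9 rect c [0.6399 0.1731] sz [0.095 0.056] yaw 9.2 hiC [0.6005 0.1657 0.0697]
t 11.8 pos [ 0.5613 -0.1715  0.1585] yaw 2.0 q6 1.04 -> shift [ 110.3 -173.3  163.1] turn 0.022
```

>>> {"name": "move_arm", "arguments": {
  "series": [
    [[0.85,55,-87,0,0.02],[0.85,55,-87,0,0.02],[0.85,55,-87,0,0.02],[0.85,110,-173,0,0.022],[0.85,110,-173,0,0.022],[0.85,110,-173,0,0.022],[0.85,110,-173,0,0.022],[0.85,110,-173,40,0.022],[0.85,110,-173,80,0.022],[0.85,110,-173,90,0.022]]
  ]
}}

```text
time_s: 12.58
eef_pos: [0.6604, 0.005, 0.0619]
eef_rot: [-0.001, 1.0, 0.006, -0.006]
wrist_force: [-1.9, -0.3, -1.8]
opening: 0.854
grasp_force: 0.0
```

>>> {"name": "move_arm", "arguments": {
  "series": [
    [[0.85,0,0,0,0],[0.85,0,0,20,0],[0.85,0,0,40,0],[0.85,0,0,40,0],[0.85,0,0,40,0],[0.85,0,0,40,0],[0.85,0,0,40,0],[0.85,0,0,40,0],[0.85,0,0,40,0],[0.85,0,0,40,0]]
  ]
}}

```text
time_s: 13.42
eef_pos: [0.6667, 0.0047, 0.0312]
eef_rot: [0.0, 1.0, 0.006, 0.001]
wrist_force: [0.4, 0.6, 0.0]
opening: 0.854
grasp_force: 0.0
```

```bash
python3 go.py .6655 .0055 -.0046 0.7
```

```text
t 13.4 pos [0.6667 0.0047 0.0312] yaw 0.7 q6 1.39 -> shift [-1.2 -0.9 35.8] turn 0.001
```

>>> {"name": "move_arm", "arguments": {
  "series": [
    [[0.85,-1,-1,10,0],[0.85,-1,-1,20,0],[0.85,-1,-1,27,0],[0.85,-1,-1,32,0],[0.8,-1,-1,36,0],[0.76,-1,-1,36,0],[0.74,-1,-1,36,0],[0.73,-1,-1,36,0],[0.72,-1,-1,36,0],[0.72,-1,-1,36,0]]
  ]
}}

```text
time_s: 14.25
eef_pos: [0.6658, 0.0056, -0.0054]
eef_rot: [0.0, 1.0, 0.006, 0.001]
wrist_force: [1.2, -0.5, 2.0]
opening: 0.718
grasp_force: 1.8
```

>>> {"name": "move_arm", "arguments": {
  "series": [
    [[0.715,0,0,0,0],[0.715,0,0,0,0],[0.71,0,0,0,0],[0.71,0,0,0,0],[0.705,0,0,0,0],[0.705,0,0,0,0],[0.7,0,0,0,0],[0.7,0,0,0,0],[0.7,0,0,0,0],[0.7,0,0,0,0]]
  ]
}}

```text
time_s: 15.08
eef_pos: [0.6658, 0.0056, -0.005]
eef_rot: [0.0, 1.0, 0.006, 0.001]
wrist_force: [-0.2, 0.4, 6.6]
opening: 0.701
grasp_force: 6.3
```

>>> {"name": "move_arm", "arguments": {
  "series": [
    [[0.7,-0.4,0,-4,0],[0.7,-1.2,0,-9,0],[0.7,-2.3,0,-14,0],[0.7,-4.3,0,-21,0],[0.7,-7,0,-27.5,0],[0.7,-10.2,0,-34,0],[0.7,-13.9,0,-40,0],[0.7,-18,0,-45.5,0],[0.7,-23,0,-51,0],[0.7,-23,0,-51,0]]
  ]
}}

```text
time_s: 15.92
eef_pos: [0.6422, 0.0053, 0.0469]
eef_rot: [0.0, 1.0, 0.006, 0.001]
wrist_force: [0.3, 0.7, -1.2]
opening: 0.697
grasp_force: 4.8
```

```bash
python3 - <<'E'
from h import *
p,d=camera("scene"); cv2.imwrite("pics/c4.png",cv2.resize(p[180:280,200:320],(720,600),interpolation=cv2.INTER_CUBIC))
E
python3 go.py .64 .006 .05
```

```text
t 16.0 pos [0.6425 0.0054 0.0465] yaw 0.7 q6 1.38 -> shift [-2.5 -0.7 -3.5] turn 0
```

View pics/c4.png

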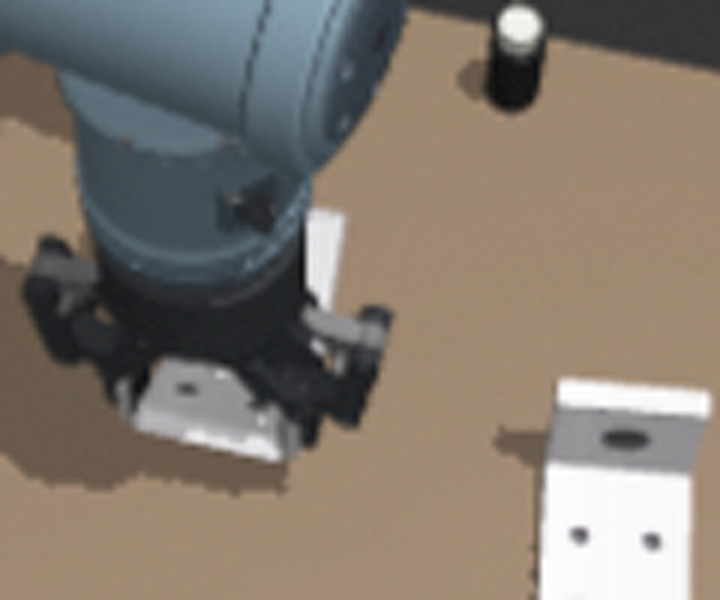

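>>> {"name": "move_arm", "arguments": {
  "series": [
    [[0.7,-5,0,-5,0],[0.7,-10.7,0,-9.3,0],[0.7,-16.5,0,-13.2,0],[0.7,-23,0,-16.6,0],[0.7,-29.5,0,-19.3,0],[0.7,-36.5,0,-21.6,0],[0.7,-43.5,0,-23.2,0],[0.7,-50.5,0,-24.2,0],[0.7,-58,0,-24.5,0],[0.7,-65,0,-24,0]]
  ]
}}

```text
time_s: 16.8
eef_pos: [0.5766, 0.0045, 0.0699]
eef_rot: [0.0, 1.0, 0.006, 0.0]
wrist_force: [-0.4, -0.3, 6.4]
opening: 0.7
grasp_force: 5.7
```

>>> {"name": "move_arm", "arguments": {
  "series": [
    [[0.7,-1,0,1,0],[0.7,-1,0,1,0],[0.7,-1,0,1,0],[0.8,-1,0,1,0],[0.85,-1,0,1,0],[0.85,-1,0,1,0],[0.85,-1,0,-15,0],[0.85,-1,0,-50,0],[0.85,-1,0,-90,0],[0.85,-1,0,-90,0]]
  ]
}}

```text
time_s: 17.63
eef_pos: [0.5805, 0.0038, 0.1669]
eef_rot: [0.001, 1.0, 0.007, 0.006]
wrist_force: [0.7, 0.3, 1.9]
opening: 0.851
grasp_force: 0.0
```

```bash
cat >> h.py <<'E'
def turned(n="top"):
    # upright long leg tops (z~.095) and flat short legs (z~.010)
    p,d=camera(n); X=cloud(n,d).reshape(-1,3); X=X[np.isfinite(X[:,0])]
    for nm,c,s in(("A",(.61,.168),-1),("B",(.585,.005),-1),("C",(.555,-.172),1)):
        s_=X[(abs(X[:,0]-c[0])<.04)&(abs(X[:,1]-c[1])<.05)&(X[:,2]>.085)&(X[:,2]<.105)]
        if len(s_)<15: print(nm,"not upright",len(s_)); continue
        r=cv2.minAreaRect(s_[:,:2].astype(np.float32)); print(n,nm,"leg top",np.round(s_.mean(0),4),np.round(r[0],4),np.round(r[1],3),round(r[2],1))
        f=X[(abs(X[:,0]-c[0]-s*.04)<.06)&(abs(X[:,1]-c[1])<.05)&(X[:,2]>.0065)&(X[:,2]<.016)]
        print("   flat z",len(f),np.round(np.median(f,0),4))
E
python3 - <<'E'
from h import *
turned("top"); turned("scene"); brackets("scene")
E
python3 go.py .681 .1805 .1 9.2
```

```text
A not upright 0
B not upright 8
top C leg top [ 0.5597 -0.1693  0.0944] [ 0.56   -0.1702] [0.06  0.011] 89.6
   flat z 246 [ 0.6058 -0.1694  0.0101]
A not upright 0
scene B leg top [0.577  0.0051 0.0934] [0.5758 0.0049] [0.012 0.06 ] 1.6
   flat z 158 [0.5214 0.0136 0.0107]
scene C leg top [ 0.5614 -0.1705  0.0933] [ 0.5594 -0.1716] [0.014 0.06 ] 3.6
   flat z 499 [ 0.594  -0.1688  0.0103]
scene br 0.98 rect c [0.5471 0.0062] sz [0.059 0.071] yaw 178.3 hiC [0.5801 0.0075 0.0729]
scene br 0.72 rect c [0.643  0.1756] sz [0.094 0.058] yaw 9.3 hiC [0.6029 0.1669 0.0683]
scene br 0.68 rect c [ 0.5921 -0.1683] sz [0.067 0.057] yaw 3.5 hiC [ 0.5644 -0.1688  0.0729]
t 17.8 pos [0.5753 0.0047 0.1581] yaw 0.7 q6 1.36 -> shift [ 108.  -174.4   58.1] turn -0.148
```

```bash
python3 go.py .676 .1794 -.0046 9.2
```

```text
t 17.8 pos [0.5753 0.0047 0.1581] yaw 0.7 q6 1.36 -> shift [ 103.  -173.4  162.7] turn -0.148
```

>>> {"name": "move_arm", "arguments": {
  "series": [
    [[0.85,52,-87,0,-0.1],[0.85,52,-87,0,-0.1],[0.85,52,-87,0,-0.148],[0.85,103,-173,0,-0.148],[0.85,103,-173,0,-0.148],[0.85,103,-173,0,-0.148],[0.85,103,-173,0,-0.148],[0.85,103,-173,40,-0.148],[0.85,103,-173,80,-0.148],[0.85,103,-173,90,-0.148]]
  ]
}}

```text
time_s: 18.67
eef_pos: [0.6708, 0.1776, 0.0601]
eef_rot: [0.0, 0.997, 0.08, -0.007]
wrist_force: [-2.5, 0.2, -2.3]
opening: 0.851
grasp_force: 0.0
```

>>> {"name": "move_arm", "arguments": {
  "series": [
    [[0.85,0,0,0,0],[0.85,0,0,20,0],[0.85,0,0,40,0],[0.85,0,0,40,0],[0.85,0,0,40,0],[0.85,0,0,40,0],[0.85,0,0,40,0],[0.85,0,0,40,0],[0.85,0,0,40,0],[0.85,0,0,40,0]]
  ]
}}

```text
time_s: 19.5
eef_pos: [0.6775, 0.1789, 0.0302]
eef_rot: [-0.0, 0.997, 0.08, 0.001]
wrist_force: [0.6, -0.7, 2.0]
opening: 0.847
grasp_force: 0.0
```

```bash
python3 go.py .676 .1794 -.0046 9.2
```

```text
t 19.5 pos [0.6775 0.1789 0.0302] yaw 9.2 q6 1.5 -> shift [-1.4 -0.7 34.8] turn 0.0
```

>>> {"name": "move_arm", "arguments": {
  "series": [
    [[0.85,-1.4,-0.7,10,0],[0.85,-1.4,-0.7,20,0],[0.85,-1.4,-0.7,27,0],[0.85,-1.4,-0.7,32,0],[0.8,-1.4,-0.7,34.5,0],[0.76,-1.4,-0.7,34.5,0],[0.74,-1.4,-0.7,34.5,0],[0.73,-1.4,-0.7,34.5,0],[0.72,-1.4,-0.7,34.5,0],[0.72,-1.4,-0.7,34.5,0]]
  ]
}}

```text
time_s: 20.33
eef_pos: [0.6755, 0.1793, -0.0053]
eef_rot: [-0.0, 0.997, 0.08, -0.0]
wrist_force: [0.2, -0.3, 0.8]
opening: 0.72
grasp_force: 0.0
```

>>> {"name": "move_arm", "arguments": {
  "series": [
    [[0.715,0,0,0,0],[0.715,0,0,0,0],[0.71,0,0,0,0],[0.71,0,0,0,0],[0.705,0,0,0,0],[0.705,0,0,0,0],[0.7,0,0,0,0],[0.7,0,0,0,0],[0.7,0,0,0,0],[0.7,0,0,0,0]]
  ]
}}

```text
time_s: 21.17
eef_pos: [0.6757, 0.1793, -0.0049]
eef_rot: [0.0, 0.997, 0.08, 0.0]
wrist_force: [-0.5, -1.1, 3.4]
opening: 0.698
grasp_force: 6.3
```

>>> {"name": "move_arm", "arguments": {
  "series": [
    [[0.7,-0.4,0,-4,0],[0.7,-1.2,0,-9,0],[0.7,-2.3,0,-14,0],[0.7,-4.3,0,-21,0],[0.7,-7,0,-27.5,0],[0.7,-10.2,0,-34,0],[0.7,-13.9,0,-40,0],[0.7,-18,0,-45.5,0],[0.7,-23,0,-51,0],[0.7,-23,0,-51,0]]
  ]
}}

```text
time_s: 22.0
eef_pos: [0.6528, 0.1757, 0.0475]
eef_rot: [0.0, 0.997, 0.08, 0.001]
wrist_force: [0.8, 0.0, 0.2]
opening: 0.698
grasp_force: 4.8
```

```bash
python3 - <<'E'
from h import *
o=ctrl.get_obs(); print(o["grasp_force"],o["opening"],o["wrist_force"])
p,d=camera("scene"); cv2.imwrite("pics/c5.png",cv2.resize(p[190:310,240:384],(720,600),interpolation=cv2.INTER_CUBIC))
E
```

```text
4.82734814286232 0.6975067938179088 [0.82078566 0.01418326 0.22533713]
```

View pics/c5.png

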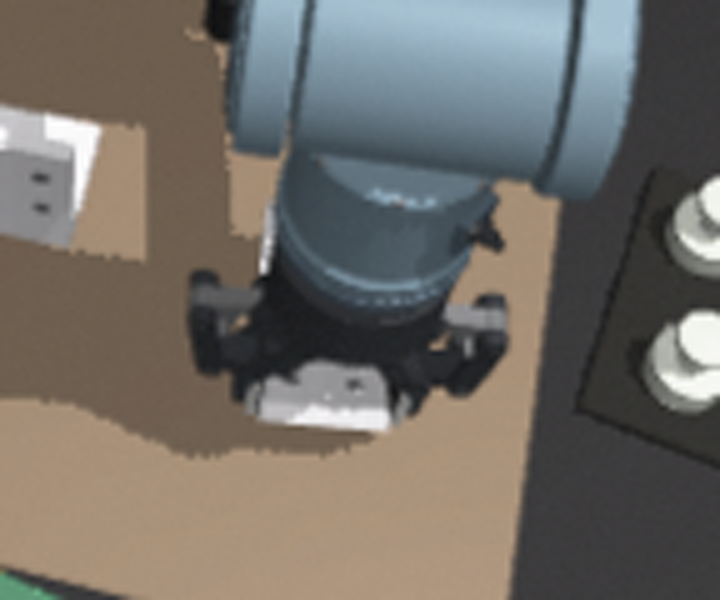

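Bracket A's long leg is raised (at 320,390) like B's was; continue.

>>> {"name": "move_arm", "arguments": {
  "series": [
    [[0.7,-5,0,-5,0],[0.7,-10.7,0,-9.3,0],[0.7,-16.5,0,-13.2,0],[0.7,-23,0,-16.6,0],[0.7,-29.5,0,-19.3,0],[0.7,-36.5,0,-21.6,0],[0.7,-43.5,0,-23.2,0],[0.7,-50.5,0,-24.2,0],[0.7,-58,0,-24.5,0],[0.7,-65,0,-24,0]]
  ]
}}

```text
time_s: 22.88
eef_pos: [0.5881, 0.1651, 0.0704]
eef_rot: [0.0, 0.997, 0.08, 0.0]
wrist_force: [0.1, -1.2, 5.8]
opening: 0.706
grasp_force: 5.6
```

>>> {"name": "move_arm", "arguments": {
  "series": [
    [[0.7,-1,0,1,0],[0.7,-1,0,1,0],[0.7,-1,0,1,0],[0.8,-1,0,1,0],[0.85,-1,0,1,0],[0.85,-1,0,1,0],[0.85,-1,0,-15,0],[0.85,-1,0,-50,0],[0.85,-1,0,-90,0],[0.85,-1,0,-90,0]]
  ]
}}

```text
time_s: 23.72
eef_pos: [0.592, 0.1655, 0.1678]
eef_rot: [-0.0, 0.997, 0.08, 0.006]
wrist_force: [2.2, -0.7, 2.0]
opening: 0.851
grasp_force: 0.0
```

```bash
cat >> h.py <<'E'
def weights(n):
    p,d=camera(n); X=cloud(n,d).reshape(-1,3); X=X[np.isfinite(X[:,0])]
    s=X[(X[:,0]>.42)&(X[:,0]<.68)&(X[:,1]>.27)&(X[:,1]<.52)&(X[:,2]>.047)&(X[:,2]<.060)]
    g=[]
    while len(s)>8:
        m=np.hypot(*(s[:,:2]-s[0,:2]).T)<.035; g.append(np.r_[cv2.minEnclosingCircle(s[m][:,:2].astype(np.float32))[0],m.sum(),s[m].mean(0)]); s=s[~m]
    for k in g: print(n,"w head",np.round(k,3))
E
python3 - <<'E'
from h import *
turned("top"); turned("scene"); weights("top"); weights("scene")
E
python3 go.py .572 .346 .1 0
```

```text
A not upright 10
top B leg top [0.5759 0.0049 0.0946] [0.5756 0.0055] [0.059 0.013] 89.4
   flat z 336 [0.5413 0.0049 0.0106]
top C leg top [ 0.5598 -0.17    0.0935] [ 0.5605 -0.1703] [0.011 0.06 ] 1.1
   flat z 237 [ 0.6051 -0.1693  0.0108]
scene A leg top [0.5901 0.1656 0.0935] [0.5886 0.1651] [0.013 0.059] 11.0
   flat z 184 [0.5357 0.1555 0.0107]
scene B leg top [0.5771 0.0058 0.0935] [0.5761 0.005 ] [0.06  0.012] 89.4
   flat z 167 [0.5221 0.0125 0.0105]
scene C leg top [ 0.5612 -0.1702  0.0929] [ 0.5595 -0.171 ] [0.013 0.061] 2.0
   flat z 491 [ 0.5949 -0.1701  0.0103]
top w head [5.85e-01 4.19e-01 6.20e+01 5.85e-01 4.18e-01 5.40e-02]
top w head [ 0.577  0.352 32.     0.577  0.356  0.055]
top w head [5.13e-01 4.33e-01 6.10e+01 5.12e-01 4.33e-01 5.40e-02]
top w head [5.00e-01 3.55e-01 6.10e+01 4.99e-01 3.55e-01 5.40e-02]
scene w head [5.00e-01 3.54e-01 9.90e+01 5.00e-01 3.54e-01 5.40e-02]
scene w head [5.12e-01 4.32e-01 1.05e+02 5.13e-01 4.31e-01 5.40e-02]
scene w head [5.76e-01 3.50e-01 1.07e+02 5.77e-01 3.49e-01 5.40e-02]
scene w head [5.84e-01 4.17e-01 1.13e+02 5.85e-01 4.17e-01 5.40e-02]
t 23.9 pos [0.5867 0.165  0.1585] yaw 9.2 q6 1.49 -> shift [  14.5 -181.    58.5] turn 0.161
```

```bash
python3 go.py .5768 .3505 .031
```

```text
t 23.9 pos [0.5867 0.165  0.1585] yaw 9.2 q6 1.49 -> shift [  19.9 -184.7  127.5] turn 0
```

>>> {"name": "move_arm", "arguments": {
  "series": [
    [[0.6,10,-92,0,0],[0.6,10,-92,0,0],[0.6,10,-92,0,0],[0.6,20,-185,0,0],[0.6,20,-185,0,0],[0.6,20,-185,0,0],[0.6,20,-185,30,0],[0.6,20,-185,60,0],[0.6,20,-185,75,0],[0.6,20,-185,75,0]]
  ]
}}

```text
time_s: 24.75
eef_pos: [0.5735, 0.3489, 0.078]
eef_rot: [0.002, 0.997, 0.08, -0.006]
wrist_force: [-0.5, -0.0, -1.0]
opening: 0.599
grasp_force: 0.0
```

>>> {"name": "move_arm", "arguments": {
  "series": [
    [[0.6,0,0,10,0],[0.6,0,0,20,0],[0.6,0,0,30,0],[0.6,0,0,40,0],[0.6,0,0,48,0],[0.6,0,0,52,0],[0.6,0,0,52,0],[0.6,0,0,52,0],[0.6,0,0,52,0],[0.6,0,0,52,0]]
  ]
}}

```text
time_s: 25.58
eef_pos: [0.5784, 0.3511, 0.0336]
eef_rot: [-0.0, 0.997, 0.08, 0.001]
wrist_force: [-0.7, -0.2, 0.3]
opening: 0.602
grasp_force: 0.0
```

```bash
python3 go.py .5768 .3505 .031
```

```text
t 25.6 pos [0.5784 0.3511 0.0336] yaw 9.2 q6 1.78 -> shift [-1.6  0.3  2.6] turn 0
```

>>> {"name": "move_arm", "arguments": {
  "series": [
    [[0.5,-1,0,1,0],[0.4,-1,0,1,0],[0.2,-1,0,1,0],[0.2,-1,0,1,0],[0.2,-1,0,1,0],[0.2,-1,0,1,0],[0.2,-1,0,1,0],[0.2,-1,0,1,0],[0.2,-1,0,1,0],[0.2,-1,0,1,0]]
  ]
}}

```text
time_s: 26.42
eef_pos: [0.5771, 0.3507, 0.0322]
eef_rot: [-0.0, 0.997, 0.08, 0.0]
wrist_force: [-0.3, -1.6, 5.5]
opening: 0.298
grasp_force: 58.8
```

>>> {"name": "move_arm", "arguments": {
  "series": [
    [[0.2,0,0,-10,0],[0.2,0,0,-20,0],[0.2,0,0,-40,0],[0.2,0,0,-60,0],[0.2,0,0,-80,0],[0.2,0,0,-100,0],[0.2,0,0,-120,0],[0.2,0,0,-120,0],[0.2,0,0,-120,0],[0.2,0,0,-120,0]]
  ]
}}

```text
time_s: 27.25
eef_pos: [0.576, 0.3505, 0.1506]
eef_rot: [0.0, 0.997, 0.08, -0.001]
wrist_force: [-0.8, -0.1, -3.1]
opening: 0.301
grasp_force: 59.2
```

```bash
python3 - <<'E'
from h import *
turned("scene")
p,d=camera("scene"); cv2.imwrite("pics/c6.png",cv2.resize(p[170:320,250:450],(800,600),interpolation=cv2.INTER_CUBIC))
E
python3 go.py .5548 .1596 .033 9.5
```

```text
scene A leg top [0.59   0.1662 0.0934] [0.5887 0.1651] [0.013 0.059] 9.6
   flat z 183 [0.5357 0.156  0.0107]
scene B leg top [0.5771 0.0053 0.0938] [0.5759 0.0051] [0.06  0.013] 89.7
   flat z 163 [0.5216 0.0126 0.0104]
scene C leg top [ 0.5613 -0.1707  0.0932] [ 0.5605 -0.1719] [0.012 0.061] 2.4
   flat z 488 [ 0.5948 -0.1694  0.0103]
t 27.4 pos [0.5756 0.3502 0.1496] yaw 9.2 q6 1.78 -> shift [-51.1 184.8 116.6] turn -0.005
```

View pics/c6.png

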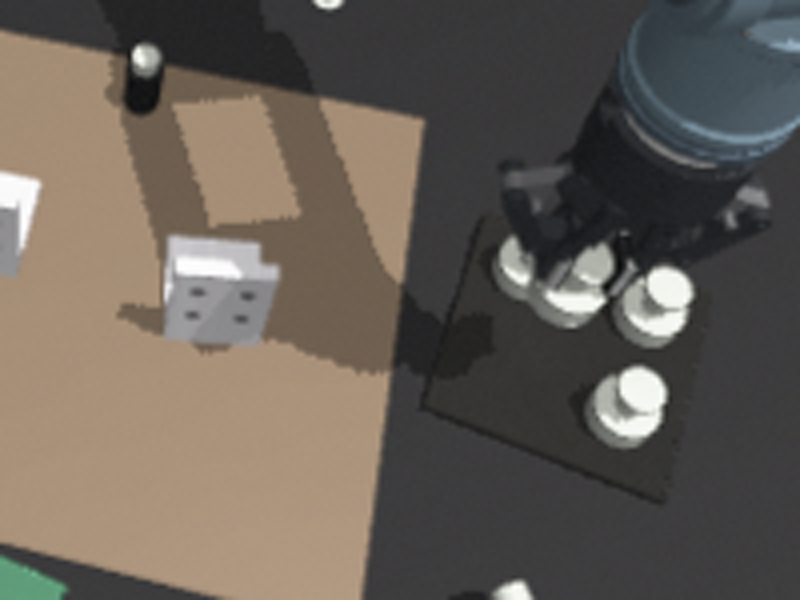

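>>> {"name": "move_arm", "arguments": {
  "series": [
    [[0.2,-17,62,0,0],[0.2,-17,62,0,0],[0.2,-34,124,0,0],[0.2,-34,124,0,0],[0.2,-34,124,0,0],[0.2,-51,185,0,0],[0.2,-51,185,0,0],[0.2,-51,185,0,0],[0.2,-51,185,0,0],[0.2,-51,185,0,0]]
  ]
}}

```text
time_s: 28.18
eef_pos: [0.5558, 0.1603, 0.151]
eef_rot: [-0.0, 0.997, 0.08, -0.001]
wrist_force: [-0.6, -0.7, -2.4]
opening: 0.297
grasp_force: 59.9
```

>>> {"name": "move_arm", "arguments": {
  "series": [
    [[0.2,0,0,0,0],[0.2,0,0,20,0],[0.2,0,0,40,0],[0.2,0,0,60,0],[0.2,0,0,80,0],[0.2,0,0,90,0],[0.2,0,0,90,0],[0.2,0,0,90,0],[0.2,0,0,90,0],[0.2,0,0,90,0]]
  ]
}}

```text
time_s: 29.02
eef_pos: [0.5574, 0.1602, 0.0634]
eef_rot: [0.0, 0.997, 0.08, 0.001]
wrist_force: [0.4, 0.2, -2.9]
opening: 0.293
grasp_force: 59.9
```

```bash
python3 - <<'E'
from h import *
o=ctrl.get_obs(); print(o["grasp_force"],o["opening"])
turned("scene")
E
python3 go.py .554 .1593 .035 9.5
```

```text
59.94490563869476 0.2927825063861671
scene A leg top [0.5891 0.1647 0.0936] [0.5821 0.1644] [0.027 0.058] 6.8
   flat z 88 [0.5772 0.1385 0.01  ]
scene B leg top [0.577  0.0056 0.0935] [0.5759 0.0052] [0.013 0.06 ] 1.4
   flat z 164 [0.5219 0.0114 0.0104]
scene C leg top [ 0.5613 -0.1709  0.0934] [ 0.5599 -0.1717] [0.012 0.062] 1.6
   flat z 497 [ 0.5947 -0.169   0.0103]
t 29.1 pos [0.5573 0.1601 0.0633] yaw 9.2 q6 1.49 -> shift [-3.4  0.3 28.3] turn -0.005
```

>>> {"name": "move_arm", "arguments": {
  "series": [
    [[0.2,-3,0,2,0],[0.2,-3,0,6,0],[0.2,-3,0,12,0],[0.2,-3,0,18,0],[0.2,-3,0,22,0],[0.2,-3,0,25,0],[0.2,-3,0,27,0],[0.2,-3,0,28,0],[0.2,-3,0,28.5,0],[0.2,-3,0,28.5,0]]
  ]
}}

```text
time_s: 29.9
eef_pos: [0.5537, 0.1594, 0.0343]
eef_rot: [0.0, 0.997, 0.08, 0.0]
wrist_force: [-2.5, -1.3, 5.6]
opening: 0.297
grasp_force: 60.8
```

```bash
python3 go.py .554 .1593 .035 9.5
```

```text
t 29.9 pos [0.5537 0.1594 0.0343] yaw 9.2 q6 1.48 -> shift [ 0.3  0.1 -0.7] turn -0.005
```

>>> {"name": "move_arm", "arguments": {
  "series": [
    [[0.3,0,0,0,0],[0.4,0,0,0,0],[0.6,0,0,0,0],[0.6,0,0,0,0],[0.6,0,0,0,0],[0.6,0,0,-10,0],[0.6,0,0,-30,0],[0.6,0,0,-60,0],[0.6,0,0,-90,0],[0.6,0,0,-115,0]]
  ]
}}

```text
time_s: 30.73
eef_pos: [0.5536, 0.1595, 0.151]
eef_rot: [-0.0, 0.997, 0.08, 0.001]
wrist_force: [0.8, -0.5, 0.4]
opening: 0.604
grasp_force: 0.0
```

```bash
cat >> h.py <<'E'
def placed(nm,c,n="scene",r=.03):
    p,d=camera(n); X=cloud(n,d).reshape(-1,3); X=X[np.isfinite(X[:,0])]
    s=X[(np.hypot(X[:,0]-c[0],X[:,1]-c[1])<r)&(X[:,2]>.049)&(X[:,2]<.062)]
    print(n,nm,"head",len(s),np.round(s.mean(0),4) if len(s) else 0,np.round(cv2.minEnclosingCircle(s[:,:2].astype(np.float32)),4) if 0 else "")
E
python3 - <<'E'
from h import *
weights("top"); weights("scene"); placed("A",(.554,.159),"top",.02);placed("A",(.554,.159),"scene",.02)
E
python3 go.py .500 .3545 .031
```

```text
top w head [5.84e-01 4.19e-01 6.10e+01 5.84e-01 4.18e-01 5.40e-02]
top w head [5.13e-01 4.33e-01 6.00e+01 5.12e-01 4.33e-01 5.40e-02]
top w head [4.99e-01 3.55e-01 6.10e+01 5.00e-01 3.55e-01 5.50e-02]
scene w head [5.00e-01 3.55e-01 9.80e+01 5.00e-01 3.54e-01 5.40e-02]
scene w head [5.11e-01 4.32e-01 1.04e+02 5.13e-01 4.31e-01 5.40e-02]
scene w head [5.84e-01 4.17e-01 1.13e+02 5.85e-01 4.17e-01 5.40e-02]
top A head 0 0 
scene A head 84 [0.5524 0.1585 0.0562] 
t 30.9 pos [0.5538 0.1595 0.1496] yaw 9.2 q6 1.48 -> shift [ -21.8 -201.1  118.6] turn 0
```

>>> {"name": "move_arm", "arguments": {
  "series": [
    [[0.6,-11,-100,0,0],[0.6,-11,-100,0,0],[0.6,-11,-100,0,0],[0.6,-22,-201,0,0],[0.6,-22,-201,0,0],[0.6,-22,-201,0,0],[0.6,-22,-201,0,0],[0.6,-22,-201,30,0],[0.6,-22,-201,60,0],[0.6,-22,-201,65,0]]
  ]
}}

```text
time_s: 31.77
eef_pos: [0.4951, 0.3518, 0.0768]
eef_rot: [0.002, 0.997, 0.08, -0.005]
wrist_force: [-1.8, -1.4, -0.6]
opening: 0.592
grasp_force: 0.0
```

>>> {"name": "move_arm", "arguments": {
  "series": [
    [[0.6,0,0,0,0],[0.6,0,0,10,0],[0.6,0,0,20,0],[0.6,0,0,30,0],[0.6,0,0,40,0],[0.6,0,0,48,0],[0.6,0,0,51,0],[0.6,0,0,52,0],[0.6,0,0,52,0],[0.6,0,0,52,0]]
  ]
}}

```text
time_s: 32.6
eef_pos: [0.4996, 0.3545, 0.0317]
eef_rot: [-0.0, 0.997, 0.08, 0.0]
wrist_force: [0.7, 0.2, 0.0]
opening: 0.601
grasp_force: 0.0
```

```bash
python3 go.py .500 .3545 .0322
```

```text
t 32.6 pos [0.4996 0.3545 0.0317] yaw 9.2 q6 1.83 -> shift [ 0.4  0.1 -0.5] turn 0
```

>>> {"name": "move_arm", "arguments": {
  "series": [
    [[0.5,0,0,0,0],[0.4,0,0,0,0],[0.2,0,0,0,0],[0.2,0,0,0,0],[0.2,0,0,0,0],[0.2,0,0,0,0],[0.2,0,0,0,0],[0.2,0,0,0,0],[0.2,0,0,0,0],[0.2,0,0,0,0]]
  ]
}}

```text
time_s: 33.43
eef_pos: [0.4996, 0.3546, 0.0321]
eef_rot: [-0.0, 0.997, 0.08, 0.0]
wrist_force: [-1.6, -1.2, 5.8]
opening: 0.292
grasp_force: 58.6
```

>>> {"name": "move_arm", "arguments": {
  "series": [
    [[0.2,0,0,-10,0],[0.2,0,0,-20,0],[0.2,0,0,-40,0],[0.2,0,0,-60,0],[0.2,0,0,-80,0],[0.2,0,0,-100,0],[0.2,0,0,-120,0],[0.2,0,0,-130,0],[0.2,0,0,-130,0],[0.2,0,0,-130,0]]
  ]
}}

```text
time_s: 34.27
eef_pos: [0.4993, 0.3544, 0.1616]
eef_rot: [-0.0, 0.997, 0.08, 0.0]
wrist_force: [-0.4, 0.6, -2.3]
opening: 0.295
grasp_force: 59.0
```

```bash
python3 - <<'E'
from h import *
turned("scene"); weights("scene")
E
python3 go.py .5413 .0052 .0345 0.7
```

```text
scene A leg top [0.5901 0.1656 0.0937] [0.589  0.1649] [0.012 0.059] 10.3
   flat z 115 [0.5501 0.1481 0.0107]
scene B leg top [0.5771 0.0057 0.0934] [0.5759 0.0052] [0.012 0.06 ] 1.5
   flat z 168 [0.5218 0.0113 0.0103]
scene C leg top [ 0.5614 -0.1701  0.0932] [ 0.5599 -0.1714] [0.013 0.061] 0.2
   flat z 499 [ 0.5943 -0.1699  0.0102]
scene w head [5.12e-01 4.31e-01 1.05e+02 5.13e-01 4.31e-01 5.40e-02]
scene w head [5.84e-01 4.19e-01 1.12e+02 5.85e-01 4.17e-01 5.40e-02]
t 34.4 pos [0.4983 0.3539 0.1597] yaw 9.2 q6 1.83 -> shift [-13.3 351.1 125.2] turn 0.149
```

>>> {"name": "move_arm", "arguments": {
  "series": [
    [[0.2,-35,60,0,0.05],[0.2,-35,60,0,0.05],[0.2,-65,120,0,0.08],[0.2,-65,120,0,0.08],[0.2,-65,180,0,0.15],[0.2,-65,180,0,0.15],[0.2,-65,240,0,0.15],[0.2,-65,240,0,0.15],[0.2,-40,300,0,0.15],[0.2,-40,300,0,0.15]]
  ]
}}

```text
time_s: 35.2
eef_pos: [0.5081, 0.049, 0.1601]
eef_rot: [0.0, 1.0, 0.005, -0.001]
wrist_force: [1.0, -0.6, -2.5]
opening: 0.296
grasp_force: 60.0
```

```bash
python3 go.py .5413 .0052 .0345 0.7
```

```text
t 35.2 pos [0.5081 0.049  0.1601] yaw 0.6 q6 1.43 -> shift [ 32.8  44.1 125.6] turn -0.002
```

>>> {"name": "move_arm", "arguments": {
  "series": [
    [[0.2,16,22,0,0],[0.2,32,44,0,0],[0.2,32,44,0,0],[0.2,32,44,20,0],[0.2,32,44,50,0],[0.2,32,44,80,0],[0.2,32,44,98,0],[0.2,32,44,98,0],[0.2,32,44,98,0],[0.2,32,44,98,0]]
  ]
}}

```text
time_s: 36.03
eef_pos: [0.5407, 0.0082, 0.0639]
eef_rot: [0.0, 1.0, 0.005, 0.0]
wrist_force: [1.0, -0.2, -1.9]
opening: 0.299
grasp_force: 60.0
```

```bash
python3 - <<'E'
from h import *
turned("scene")
E
python3 go.py .5413 .0052 .0345 0.7
```

```text
scene A leg top [0.59   0.1654 0.0935] [0.5887 0.1654] [0.013 0.057] 10.3
   flat z 113 [0.5493 0.1486 0.0107]
scene B leg top [0.569  0.0065 0.093 ] [0.5635 0.0048] [0.037 0.059] 1.8
   flat z 91 [0.5485 0.0277 0.0105]
scene C leg top [ 0.5612 -0.1702  0.0935] [ 0.56   -0.1716] [0.012 0.061] 2.0
   flat z 497 [ 0.5948 -0.1696  0.0102]
t 36.1 pos [0.5414 0.0081 0.0646] yaw 0.6 q6 1.36 -> shift [-0.1  2.9 30.1] turn -0.001
```

>>> {"name": "move_arm", "arguments": {
  "series": [
    [[0.2,0,3,2,0],[0.2,0,3,6,0],[0.2,0,3,12,0],[0.2,0,3,18,0],[0.2,0,3,22,0],[0.2,0,3,25,0],[0.2,0,3,28,0],[0.2,0,3,29.5,0],[0.2,0,3,30.5,0],[0.2,0,3,30.5,0]]
  ]
}}

```text
time_s: 36.92
eef_pos: [0.5407, 0.0052, 0.0342]
eef_rot: [0.0, 1.0, 0.006, 0.0]
wrist_force: [-6.4, 1.2, 10.3]
opening: 0.295
grasp_force: 61.2
```

```bash
python3 go.py .5413 .0052 .0345 0.7
```

```text
t 36.9 pos [0.5407 0.0052 0.0342] yaw 0.6 q6 1.35 -> shift [ 0.6 -0.  -0.3] turn -0.001
```

Seated; release and go up.

>>> {"name": "move_arm", "arguments": {
  "series": [
    [[0.3,0,0,0,0],[0.4,0,0,0,0],[0.6,0,0,0,0],[0.6,0,0,0,0],[0.6,0,0,0,0],[0.6,0,0,-10,0],[0.6,0,0,-30,0],[0.6,0,0,-60,0],[0.6,0,0,-90,0],[0.6,0,0,-125,0]]
  ]
}}

```text
time_s: 37.75
eef_pos: [0.5394, 0.0053, 0.1587]
eef_rot: [-0.0, 1.0, 0.005, -0.001]
wrist_force: [1.3, -1.6, -1.4]
opening: 0.599
grasp_force: 0.0
```

```bash
python3 - <<'E'
from h import *
weights("scene"); turned("scene"); placed("B",(.541,.005),"scene",.02);placed("A",(.554,.159),"scene",.02)
E
python3 go.py .512 .432 .0322 9
```

```text
scene w head [5.12e-01 4.32e-01 1.05e+02 5.13e-01 4.31e-01 5.40e-02]
scene w head [5.84e-01 4.17e-01 1.11e+02 5.85e-01 4.17e-01 5.40e-02]
scene A leg top [0.5903 0.1654 0.0936] [0.5888 0.1649] [0.012 0.059] 9.5
   flat z 109 [0.5489 0.1433 0.0104]
scene B leg top [0.5769 0.0054 0.0933] [0.5754 0.0051] [0.013 0.06 ] 2.1
   flat z 112 [0.5354 0.024  0.0104]
scene C leg top [ 0.5613 -0.171   0.0932] [ 0.5604 -0.172 ] [0.012 0.061] 2.6
   flat z 493 [ 0.5948 -0.1698  0.0103]
scene B head 73 [0.5385 0.0061 0.056 ] 
scene A head 84 [0.5525 0.1585 0.0563] 
t 38.0 pos [0.5413 0.005  0.1597] yaw 0.6 q6 1.35 -> shift [ -24.7 -427.3  127.5] turn -0.146
```

>>> {"name": "move_arm", "arguments": {
  "series": [
    [[0.6,-6,-100,0,-0.07],[0.6,-6,-100,0,-0.07],[0.6,-6,-100,0,-0.07],[0.6,-12,-210,0,-0.14],[0.6,-12,-210,0,-0.14],[0.6,-12,-210,0,-0.14],[0.6,-20,-330,0,-0.146],[0.6,-20,-330,0,-0.146],[0.6,-25,-380,0,-0.146],[0.6,-25,-380,0,-0.146]]
  ]
}}

```text
time_s: 38.78
eef_pos: [0.51, 0.3825, 0.1558]
eef_rot: [0.001, 0.997, 0.078, -0.002]
wrist_force: [0.6, -0.0, 0.5]
opening: 0.603
grasp_force: 0.0
```

```bash
python3 go.py .512 .4317 .0322 9
```

```text
t 38.8 pos [0.51   0.3825 0.1558] yaw 9.0 q6 1.87 -> shift [  9.7 -48.3 123.6] turn -0.0
```

>>> {"name": "move_arm", "arguments": {
  "series": [
    [[0.6,4,-23,0,0],[0.6,8,-46.5,0,0],[0.6,8,-46.5,0,0],[0.6,8,-46.5,20,0],[0.6,8,-46.5,50,0],[0.6,8,-46.5,75,0],[0.6,8,-46.5,75,0],[0.6,8,-46.5,75,0],[0.6,8,-46.5,75,0],[0.6,8,-46.5,75,0]]
  ]
}}

```text
time_s: 39.62
eef_pos: [0.5135, 0.4286, 0.0849]
eef_rot: [-0.001, 0.997, 0.078, 0.001]
wrist_force: [-0.1, -0.7, -0.1]
opening: 0.601
grasp_force: 0.0
```

```bash
python3 go.py .512 .4317 .0322 9
```

```text
t 39.6 pos [0.5135 0.4286 0.0849] yaw 9.0 q6 1.93 -> shift [-1.  -3.3 52.7] turn -0.001
```

>>> {"name": "move_arm", "arguments": {
  "series": [
    [[0.6,-1,-3,10,0],[0.6,-1,-3,25,0],[0.6,-1,-3,40,0],[0.6,-1,-3,48,0],[0.6,-1,-3,52.5,0],[0.6,-1,-3,52.5,0],[0.5,-1,-3,52.5,0],[0.4,-1,-3,52.5,0],[0.2,-1,-3,52.5,0],[0.2,-1,-3,52.5,0]]
  ]
}}

```text
time_s: 40.45
eef_pos: [0.5114, 0.4315, 0.0313]
eef_rot: [-0.0, 0.997, 0.078, 0.001]
wrist_force: [-0.2, 1.3, 1.0]
opening: 0.302
grasp_force: 58.7
```

>>> {"name": "move_arm", "arguments": {
  "series": [
    [[0.2,0,0,0,0],[0.2,0,0,0,0],[0.2,0,0,-10,0],[0.2,0,0,-30,0],[0.2,0,0,-60,0],[0.2,0,0,-90,0],[0.2,0,0,-120,0],[0.2,0,0,-130,0],[0.2,0,0,-130,0],[0.2,0,0,-130,0]]
  ]
}}

```text
time_s: 41.28
eef_pos: [0.5104, 0.4307, 0.1596]
eef_rot: [0.0, 0.997, 0.078, -0.0]
wrist_force: [0.2, -0.6, -3.3]
opening: 0.296
grasp_force: 59.2
```

```bash
python3 - <<'E'
from h import *
weights("scene"); turned("scene"); placed("B",(.541,.005),"scene",.02);placed("A",(.554,.159),"scene",.02)
E
python3 go.py .44 .16 .16 6; python3 go.py .595 -.1705 .16 2
```

```text
scene w head [5.84e-01 4.16e-01 1.11e+02 5.85e-01 4.17e-01 5.40e-02]
scene A leg top [0.5902 0.1661 0.0939] [0.5889 0.1658] [0.012 0.058] 10.0
   flat z 108 [0.5509 0.1459 0.0105]
scene B leg top [0.5771 0.0053 0.0934] [0.5756 0.005 ] [0.012 0.06 ] 0.9
   flat z 111 [0.5371 0.0236 0.0108]
scene C leg top [ 0.5613 -0.1707  0.0931] [ 0.5597 -0.1718] [0.013 0.061] 1.0
   flat z 490 [ 0.5947 -0.1697  0.0103]
scene B head 72 [0.5387 0.006  0.0561] 
scene A head 84 [0.5525 0.1585 0.0564] 
t 41.5 pos [0.5094 0.4302 0.1574] yaw 9.0 q6 1.94 -> shift [-110.7  256.    -2.6] turn 0.052
t 41.5 pos [0.5094 0.4302 0.1574] yaw 9.0 q6 1.94 -> shift [ -9.2 606.7  -2.6] turn 0.122
```

>>> {"name": "move_arm", "arguments": {
  "series": [
    [[0.2,-50,70,0,0],[0.2,-50,70,0,0],[0.2,-50,70,0,0],[0.2,-80,160,0,0.06],[0.2,-80,160,0,0.06],[0.2,-80,160,0,0.06],[0.2,-101,258,0,0.122],[0.2,-101,258,0,0.122],[0.2,-101,258,0,0.122],[0.2,-101,258,0,0.122]]
  ]
}}

```text
time_s: 42.32
eef_pos: [0.4505, 0.1572, 0.1592]
eef_rot: [0.001, 1.0, 0.016, -0.001]
wrist_force: [0.3, 0.5, -3.0]
opening: 0.297
grasp_force: 60.4
```

```bash
python3 go.py .46 -.05 .16 2; python3 go.py .595 -.170 .16 2
```

```text
t 42.3 pos [0.4505 0.1572 0.1592] yaw 1.8 q6 1.63 -> shift [  3.1 207.4  -0.8] turn -0.004
t 42.3 pos [0.4505 0.1572 0.1592] yaw 1.8 q6 1.63 -> shift [134.3 331.5  -0.8] turn -0.004
```

>>> {"name": "move_arm", "arguments": {
  "series": [
    [[0.2,0,110,0,0],[0.2,0,110,0,0],[0.2,0,110,0,0],[0.2,3,215,0,0],[0.2,3,215,0,0],[0.2,3,215,0,0],[0.2,70,240,0,0],[0.2,70,240,0,0],[0.2,134,260,0,0],[0.2,134,260,0,0]]
  ]
}}

```text
time_s: 43.15
eef_pos: [0.5972, -0.0956, 0.1594]
eef_rot: [-0.0, 1.0, 0.017, 0.001]
wrist_force: [0.4, -0.2, -1.9]
opening: 0.297
grasp_force: 60.6
```

>>> {"name": "move_arm", "arguments": {
  "series": [
    [[0.2,0,0,0,0],[0.2,0,36,0,0],[0.2,0,71,0,0],[0.2,0,71,20,0],[0.2,0,71,50,0],[0.2,0,71,80,0],[0.2,0,71,95,0],[0.2,0,71,95,0],[0.2,0,71,95,0],[0.2,0,71,95,0]]
  ]
}}

```text
time_s: 43.98
eef_pos: [0.5976, -0.1656, 0.0662]
eef_rot: [0.0, 1.0, 0.018, 0.001]
wrist_force: [-0.4, -0.0, -1.5]
opening: 0.302
grasp_force: 60.7
```

```bash
python3 - <<'E'
from h import *
turned("top"); turned("scene")
E
python3 go.py .595 -.170 .0345 2
```

```text
top A leg top [0.5892 0.1652 0.0938] [0.5897 0.166 ] [0.013 0.058] 7.5
   flat z 218 [0.5507 0.1588 0.0105]
top B leg top [0.5759 0.0057 0.0943] [0.5763 0.0055] [0.058 0.012] 89.9
   flat z 135 [0.5606 0.0224 0.0099]
C not upright 0
scene A leg top [0.5901 0.1655 0.0935] [0.5883 0.1652] [0.013 0.059] 8.2
   flat z 115 [0.5491 0.145  0.0102]
scene B leg top [0.577  0.0054 0.0932] [0.5757 0.0047] [0.06  0.012] 89.9
   flat z 112 [0.5348 0.0224 0.0103]
scene C leg top [ 0.5843 -0.1685  0.093 ] [ 0.5809 -0.1619] [0.015 0.044] 44.9
   flat z 311 [ 0.6067 -0.159   0.0103]
t 44.1 pos [ 0.5981 -0.1661  0.0672] yaw 2.0 q6 1.07 -> shift [-3.3  3.8 32.7] turn 0.0
```

```bash
python3 - <<'E'
from h import *
p,d=camera("scene"); 
# predicted outline of C flat leg
q=proj("scene",[[.565,-.2005,.01],[.625,-.1985,.01],[.625,-.1385,.01],[.565,-.1405,.01]])
q2=(q-[140,150])*6
im=cv2.resize(p[150:250,140:260],(720,600),interpolation=cv2.INTER_CUBIC); cv2.polylines(im,[np.int32(q2)],True,(0,0,255),1)
cv2.imwrite("pics/c7.png",im)
E
```

```text
(no output)
```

View pics/c7.png

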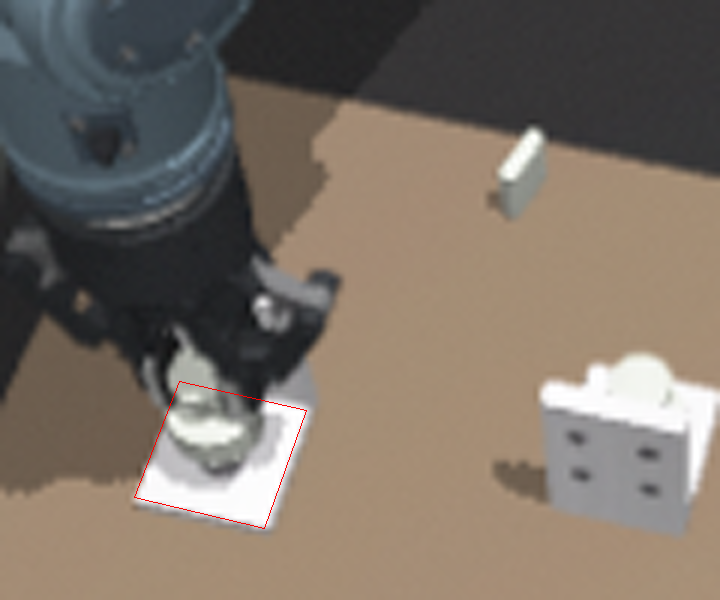

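>>> {"name": "move_arm", "arguments": {
  "series": [
    [[0.2,-3,3.3,2,0],[0.2,-3,3.3,6,0],[0.2,-3,3.3,12,0],[0.2,-3,3.3,18,0],[0.2,-3,3.3,22,0],[0.2,-3,3.3,26,0],[0.2,-3,3.3,29,0],[0.2,-3,3.3,31,0],[0.2,-3,3.3,32.5,0],[0.2,-3,3.3,32.5,0]]
  ]
}}

```text
time_s: 44.97
eef_pos: [0.5941, -0.1691, 0.0334]
eef_rot: [0.0, 1.0, 0.017, 0.0]
wrist_force: [-1.3, 1.1, 1.0]
opening: 0.289
grasp_force: 60.9
```

```bash
python3 go.py .595 -.170 .0345 2
```

```text
t 45.0 pos [ 0.5941 -0.1691  0.0334] yaw 2.0 q6 1.07 -> shift [ 0.8  0.9 -1.1] turn 0.0
```

>>> {"name": "move_arm", "arguments": {
  "series": [
    [[0.2,0.5,0,0.7,0],[0.3,0.5,0,0.7,0],[0.6,0.5,0,0.7,0],[0.6,0.5,0,0.7,0],[0.6,0.5,0,0.7,0],[0.6,0.5,0,-10,0],[0.6,0.5,0,-30,0],[0.6,0.5,0,-60,0],[0.6,0.5,0,-90,0],[0.6,0.5,0,-135,0]]
  ]
}}

```text
time_s: 45.8
eef_pos: [0.5928, -0.1684, 0.164]
eef_rot: [-0.001, 1.0, 0.017, -0.002]
wrist_force: [-0.4, -0.7, -0.7]
opening: 0.599
grasp_force: 0.0
```

>>> {"name": "move_arm", "arguments": {
  "series": [
    [[0.6,0,0,0,0],[0.6,-60,0,0,0],[0.6,-60,0,0,0],[0.6,-120,40,0,0],[0.6,-120,40,0,0],[0.6,-120,80,0,0],[0.6,-120,80,0,0],[0.6,-120,80,0,0],[0.6,-120,80,0,0],[0.6,-120,80,0,0]]
  ]
}}

```text
time_s: 46.63
eef_pos: [0.4775, -0.2526, 0.1647]
eef_rot: [-0.0, 1.0, 0.018, 0.0]
wrist_force: [-1.2, -0.7, -0.3]
opening: 0.603
grasp_force: 0.0
```

```bash
python3 - <<'E'
from h import *
turned("scene")
for nm,c in(("C",(.595,-.17)),("B",(.541,.005)),("A",(.554,.159))): placed(nm,c,"scene",.02)
p,d=camera("scene"); X=cloud("scene",d).reshape(-1,3)
cv2.imwrite("pics/c8.png",cv2.resize(p[130:300,90:350],(780,510),interpolation=cv2.INTER_CUBIC))
l=X[(X[:,2]>.06)&(X[:,2]<.14)&(X[:,1]<-.36)&(X[:,1]>-.43)&(X[:,0]>.41)&(X[:,0]<.55)]
for z in np.arange(.07,.12,.008):
    s=l[abs(l[:,2]-z)<.004]; print(len(s),np.round(s.mean(0),4) if len(s) else 0)
E
python3 go.py .45 -.397 .16 15.5
```

```text
scene A leg top [0.59   0.1655 0.0937] [0.5892 0.1651] [0.013 0.059] 7.1
   flat z 108 [0.5477 0.1432 0.0109]
scene B leg top [0.577  0.0056 0.0937] [0.576 0.005] [0.011 0.06 ] 0.6
   flat z 111 [0.5346 0.0234 0.0103]
scene C leg top [ 0.5613 -0.1705  0.0931] [ 0.5603 -0.1719] [0.011 0.061] 1.5
   flat z 278 [ 0.608  -0.1589  0.0103]
scene C head 90 [ 0.5963 -0.1673  0.0559] 
scene B head 73 [0.5385 0.006  0.056 ] 
scene A head 82 [0.5525 0.1584 0.0565] 
50 [ 0.5153 -0.3766  0.0707]
106 [ 0.5084 -0.381   0.0771]
45 [ 0.4848 -0.3873  0.0854]
45 [ 0.4682 -0.3907  0.0941]
43 [ 0.4514 -0.3952  0.1023]
7 [ 0.4444 -0.3997  0.108 ]
0 0
t 46.9 pos [ 0.4775 -0.2525  0.1644] yaw 2.1 q6 0.83 -> shift [-32.7 143.4   4.4] turn -0.234
```

View pics/c8.png

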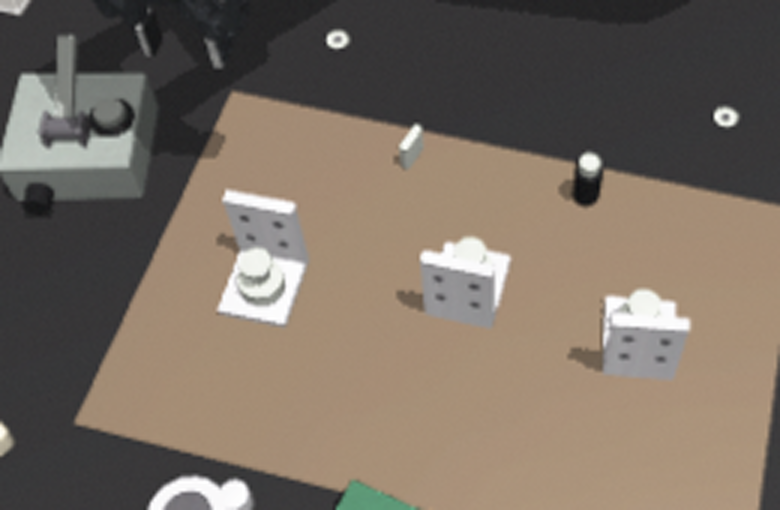

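```bash
python3 go.py .458 -.393 .078 15.5
```

```text
t 46.9 pos [ 0.4775 -0.2525  0.1644] yaw 2.1 q6 0.83 -> shift [-24.6 139.7  86.4] turn -0.234
```

>>> {"name": "move_arm", "arguments": {
  "series": [
    [[0.5,-12,70,0,-0.1],[0.5,-12,70,0,-0.1],[0.5,-24.6,140,0,-0.234],[0.5,-24.6,140,0,-0.234],[0.5,-24.6,140,0,-0.234],[0.5,-24.6,140,0,-0.234],[0.5,-24.6,140,25,-0.234],[0.5,-24.6,140,45,-0.234],[0.5,-24.6,140,45,-0.234],[0.5,-24.6,140,45,-0.234]]
  ]
}}

```text
time_s: 47.72
eef_pos: [0.4572, -0.3918, 0.1184]
eef_rot: [-0.002, 0.991, 0.135, -0.001]
wrist_force: [0.8, -0.1, 0.0]
opening: 0.499
grasp_force: 0.0
```

```bash
python3 go.py .458 -.393 .078 15.5
```

```text
t 47.7 pos [ 0.4572 -0.3918  0.1184] yaw 15.5 q6 0.4 -> shift [ 0.4  1.4 40.4] turn -0.001
```

>>> {"name": "move_arm", "arguments": {
  "series": [
    [[0.5,0.4,1,10,0],[0.5,0.4,1,20,0],[0.5,0.4,1,30,0],[0.5,0.4,1,40,0],[0.4,0.4,1,40,0],[0.3,0.4,1,40,0],[0.24,0.4,1,40,0],[0.22,0.4,1,40,0],[0.2,0.4,1,40,0],[0.2,0.4,1,40,0]]
  ]
}}

```text
time_s: 48.55
eef_pos: [0.4584, -0.3952, 0.08]
eef_rot: [0.0, 0.991, 0.134, 0.0]
wrist_force: [-0.5, -0.9, 0.1]
opening: 0.196
grasp_force: 0.0
```

>>> {"name": "move_arm", "arguments": {
  "series": [
    [[0.195,0,0,0,0],[0.195,0,0,0,0],[0.19,0,0,0,0],[0.19,0,0,0,0],[0.185,0,0,0,0],[0.185,0,0,0,0],[0.18,0,0,0,0],[0.18,0,0,0,0],[0.18,0,0,0,0],[0.18,0,0,0,0]]
  ]
}}

```text
time_s: 49.38
eef_pos: [0.4584, -0.3953, 0.0798]
eef_rot: [0.001, 0.991, 0.134, 0.0]
wrist_force: [-0.2, -2.9, 1.9]
opening: 0.184
grasp_force: 14.5
```

```bash
python3 go.py .458 -.393 .078 15.5; python3 -c "
import numpy as np
for e in range(25,101,5):
    a=np.radians(e); print(e,round(56.2-62*np.cos(a),1),round(62*np.sin(a)-26.2,1))"
```

```text
t 49.4 pos [ 0.4584 -0.3953  0.0798] yaw 15.4 q6 0.39 -> shift [ 0.3 -2.3  1.8] turn -0.002
25 0.0 0.0
30 2.5 4.8
35 5.4 9.4
40 8.7 13.7
45 12.4 17.6
50 16.3 21.3
55 20.6 24.6
60 25.2 27.5
65 30.0 30.0
70 35.0 32.1
75 40.2 33.7
80 45.4 34.9
85 50.8 35.6
90 56.2 35.8
95 61.6 35.6
100 67.0 34.9
```

>>> {"name": "move_arm", "arguments": {
  "series": [
    [[0.18,2.5,0,-4.8,0],[0.18,5.4,0,-9.4,0],[0.18,8.7,0,-13.7,0],[0.18,12.4,0,-17.6,0],[0.18,16.3,0,-21.3,0],[0.18,20.6,0,-24.6,0],[0.18,25.2,0,-27.5,0],[0.18,30,0,-30,0],[0.18,35,0,-32.1,0],[0.18,40,0,-33.7,0]]
  ]
}}

```text
time_s: 50.22
eef_pos: [0.4961, -0.3848, 0.1129]
eef_rot: [0.0, 0.991, 0.134, -0.001]
wrist_force: [-1.1, -5.7, -0.4]
opening: 0.184
grasp_force: 15.9
```

>>> {"name": "move_arm", "arguments": {
  "series": [
    [[0.18,5.4,0,-1.2,0],[0.18,10.8,0,-1.9,0],[0.18,16,0,-2.1,0],[0.18,19,0,-2,0],[0.18,22,0,-1.9,0],[0.18,25,0,-1.5,0],[0.18,27,0,-1.2,0],[0.18,27,0,-1.2,0],[0.18,27,0,-1.2,0],[0.18,27,0,-1.2,0]]
  ]
}}

```text
time_s: 51.05
eef_pos: [0.5231, -0.3773, 0.1146]
eef_rot: [0.0, 0.991, 0.134, 0.0]
wrist_force: [0.4, -5.2, 3.2]
opening: 0.185
grasp_force: 17.6
```

```bash
python3 - <<'E'
from h import *
o=ctrl.get_obs(); print(o["wrist_force"],o["eef_pos"],o["grasp_force"])
p,d=camera("scene"); cv2.imwrite("pics/c9.png",cv2.resize(p[110:230,60:204],(720,600),interpolation=cv2.INTER_CUBIC))
E
```

```text
[ 0.36464527 -5.15561369  3.17676433] [ 0.52309125 -0.37734934  0.11459478] 17.648245096206665
```

View pics/c9.png

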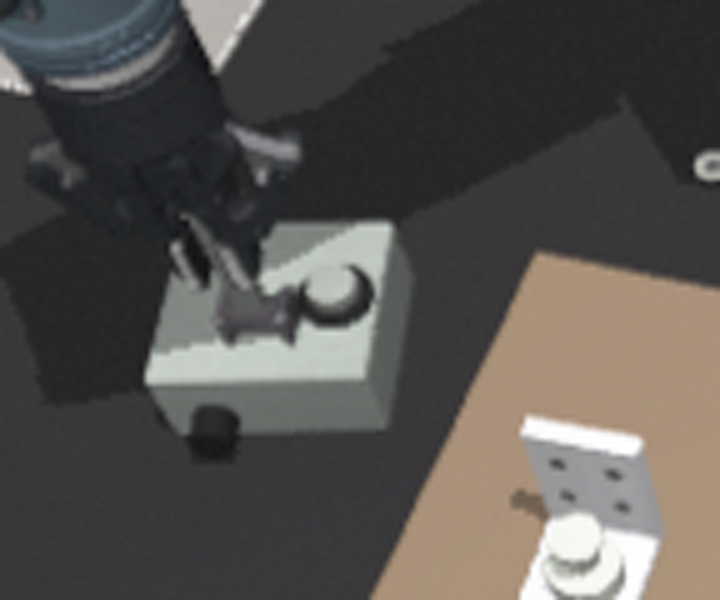

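>>> {"name": "move_arm", "arguments": {
  "series": [
    [[0.22,0,0,0,0],[0.3,0,0,0,0],[0.45,0,0,0,0],[0.45,0,0,0,0],[0.45,0,0,0,0],[0.45,0,0,-15,0],[0.45,0,0,-40,0],[0.45,0,0,-70,0],[0.45,0,0,-100,0],[0.45,0,0,-130,0]]
  ]
}}

```text
time_s: 51.93
eef_pos: [0.5225, -0.3766, 0.2454]
eef_rot: [-0.0, 0.991, 0.134, -0.0]
wrist_force: [-0.1, 0.2, -0.0]
opening: 0.448
grasp_force: 0.0
```

>>> {"name": "move_arm", "arguments": {
  "series": [
    [[0.45,0,0,-10,0],[0.45,-60,0,-10,0],[0.45,-60,0,-10,0],[0.45,-120,0,-10,0],[0.45,-120,0,-10,0],[0.45,-160,0,-10,0],[0.45,-160,0,-10,0],[0.45,-160,0,-10,0],[0.45,-160,0,-10,0],[0.45,-160,0,-10,0]]
  ]
}}

```text
time_s: 52.77
eef_pos: [0.3693, -0.4191, 0.2541]
eef_rot: [-0.0, 0.991, 0.134, 0.0]
wrist_force: [-0.4, 0.0, 0.7]
opening: 0.451
grasp_force: 0.0
```

```bash
python3 - <<'E'
from h import *
turned("scene"); turned("top")
for n in("scene","top"):
  for nm,c in(("C",(.595,-.17)),("B",(.541,.005)),("A",(.554,.159))): placed(nm,c,n,.02)
p,d=camera("scene"); X=cloud("scene",d).reshape(-1,3)
for z in (.095,.115,.135,.15):
    s=X[(abs(X[:,2]-z)<.01)&(X[:,1]<-.36)&(X[:,1]>-.40)&(X[:,0]>.47)&(X[:,0]<.56)]; print(len(s),np.round(s.mean(0),4) if len(s) else 0)
cv2.imwrite("pics/c10.png",cv2.resize(p[110:330,60:440],(760,440),interpolation=cv2.INTER_CUBIC))
E
```

```text
scene A leg top [0.59   0.1657 0.0935] [0.5892 0.1649] [0.013 0.059] 10.4
   flat z 112 [0.5495 0.1484 0.0107]
scene B leg top [0.5771 0.0054 0.0934] [0.5758 0.005 ] [0.013 0.06 ] 0.5
   flat z 109 [0.5346 0.0249 0.0104]
scene C leg top [ 0.5613 -0.1714  0.0935] [ 0.5605 -0.1718] [0.013 0.061] 4.6
   flat z 271 [ 0.6081 -0.1589  0.0103]
top A leg top [0.5889 0.1658 0.0939] [0.5888 0.1661] [0.012 0.058] 11.0
   flat z 229 [0.5536 0.1603 0.0106]
top B leg top [0.5757 0.0052 0.0949] [0.5762 0.0055] [0.012 0.058] 0.3
   flat z 239 [0.5382 0.0031 0.0109]
top C leg top [ 0.5597 -0.1697  0.0952] [ 0.56   -0.1701] [0.06  0.012] 89.4
   flat z 149 [ 0.6065 -0.1688  0.0097]
scene C head 90 [ 0.5965 -0.1674  0.0557] 
scene B head 73 [0.5387 0.0061 0.0563] 
scene A head 84 [0.5526 0.1585 0.0566] 
top C head 63 [ 0.5956 -0.1664  0.0566] 
top B head 60 [0.5397 0.0065 0.0561] 
top A head 61 [0.5533 0.1593 0.0559] 
36 [ 0.5165 -0.3759  0.0955]
34 [ 0.5162 -0.3769  0.1144]
40 [ 0.5165 -0.3766  0.1341]
43 [ 0.5154 -0.3776  0.1483]
```

View pics/c10.png

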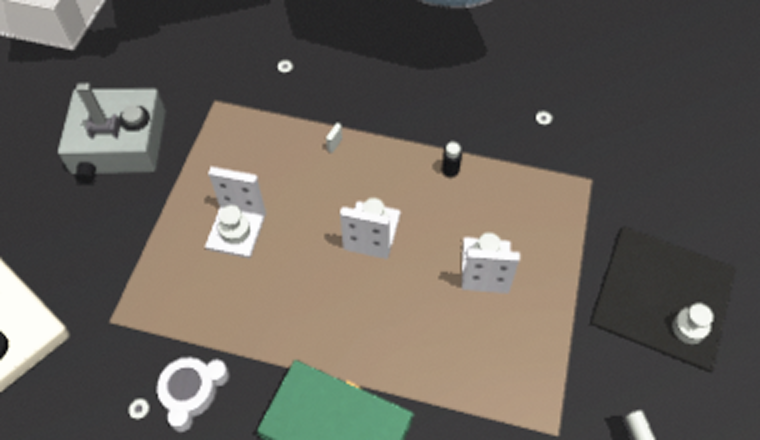

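```bash
python3 - <<'E'
from h import *
for n in("scene","top","scene"):
  p,d=camera(n); X=cloud(n,d).reshape(-1,3)
  for z in (.095,.115,.135,.15):
    s=X[(abs(X[:,2]-z)<.01)&(X[:,1]<-.36)&(X[:,1]>-.40)&(X[:,0]>.46)&(X[:,0]<.56)]; print(n,len(s),np.round(s.mean(0),4) if len(s) else 0)
E
python3 go.py .50 -.382 .10 15.5
```

```text
scene 35 [ 0.5162 -0.3765  0.095 ]
scene 35 [ 0.5164 -0.3767  0.1142]
scene 40 [ 0.5165 -0.3767  0.1343]
scene 40 [ 0.5154 -0.3777  0.1491]
top 11 [ 0.5113 -0.3754  0.0976]
top 8 [ 0.5107 -0.3735  0.114 ]
top 12 [ 0.5109 -0.373   0.135 ]
top 24 [ 0.5138 -0.377   0.1504]
scene 31 [ 0.5164 -0.3768  0.0957]
scene 37 [ 0.5165 -0.3764  0.1153]
scene 40 [ 0.5166 -0.3765  0.1353]
scene 43 [ 0.5154 -0.3777  0.1483]
t 53.4 pos [ 0.3685 -0.4195  0.2544] yaw 15.4 q6 0.24 -> shift [136.7  -1.3 154.4] turn -0.002
```

```bash
python3 go.py .4686 -.390 .115 15.5
```

```text
t 53.4 pos [ 0.3685 -0.4195  0.2544] yaw 15.4 q6 0.24 -> shift [104.3  -1.9 139.4] turn -0.002
```

>>> {"name": "move_arm", "arguments": {
  "series": [
    [[0,40,-2,40,0],[0,80,-2,80,0],[0,104,-2,110,0],[0,104,-2,139,0],[0,104,-2,139,0],[0,104,-2,139,0],[0,104,-2,139,0],[0,104,-2,139,0],[0,104,-2,139,0],[0,104,-2,139,0]]
  ]
}}

```text
time_s: 54.2
eef_pos: [0.4685, -0.3917, 0.1179]
eef_rot: [0.002, 0.991, 0.133, 0.001]
wrist_force: [-0.3, -0.2, -0.2]
opening: -0.001
grasp_force: 0.0
```

>>> {"name": "move_arm", "arguments": {
  "series": [
    [[0,5,0,0,0],[0,10,0,0,0],[0,15,0,0,0],[0,20,0,0,0],[0,24,0,0,0],[0,27,0,0,0],[0,30,0,0,0],[0,32,0,0,0],[0,34,0,0,0],[0,34,0,0,0]]
  ]
}}

```text
time_s: 55.03
eef_pos: [0.5013, -0.3808, 0.1153]
eef_rot: [-0.0, 0.991, 0.134, 0.0]
wrist_force: [-0.0, -0.1, -0.3]
opening: 0.0
grasp_force: 0.0
```

```bash
cat > lev.py <<'E'
from h import *
p,d=camera("scene"); X=cloud("scene",d).reshape(-1,3)
for z in (.095,.115,.135,.15):
    s=X[(abs(X[:,2]-z)<.01)&(X[:,1]<-.36)&(X[:,1]>-.40)&(X[:,0]>.50)&(X[:,0]<.56)]; print(len(s),np.round(np.r_[s.mean(0),s[:,0].max()],4) if len(s) else 0)
print(ctrl.get_obs()["wrist_force"])
E
python3 lev.py; python3 go.py .512 -.378 .115 15.5
```

```text
29 [ 0.5205 -0.375   0.0952  0.5248]
36 [ 0.5201 -0.3738  0.1159  0.5289]
80 [ 0.5163 -0.3745  0.1352  0.5322]
82 [ 0.5169 -0.3753  0.1494  0.5332]
[-0.93902884  0.18674699 -0.48760535]
t 55.1 pos [ 0.5011 -0.3809  0.1153] yaw 15.4 q6 0.46 -> shift [11.3  0.1  0.3] turn -0.002
```

>>> {"name": "move_arm", "arguments": {
  "series": [
    [[0,3,0,0,0],[0,4,0,0,0],[0,4,0,0,0],[0,0,0,0,0],[0,-20,0,0,0],[0,-50,0,0,0],[0,-80,0,-30,0],[0,-110,0,-60,0],[0,-150,0,-100,0],[0,-150,0,-100,0]]
  ]
}}

```text
time_s: 55.92
eef_pos: [0.3542, -0.4234, 0.2197]
eef_rot: [0.003, 0.991, 0.133, 0.0]
wrist_force: [0.8, -0.9, 1.1]
opening: -0.0
grasp_force: 0.0
```

>>> {"name": "move_arm", "arguments": {
  "series": [
    [[0.5,0,0,0,0],[0.5,0,0,0,0],[0.5,0,0,0,0],[0.5,0,0,0,0],[0.5,0,0,0,0],[0.5,0,0,0,0],[0.5,0,0,0,0],[0.5,0,0,0,0],[0.5,0,0,0,0],[0.5,0,0,0,0]]
  ]
}}

```text
time_s: 56.75
eef_pos: [0.3565, -0.4208, 0.2153]
eef_rot: [-0.0, 0.991, 0.134, -0.0]
wrist_force: [-0.4, -1.2, -0.0]
opening: 0.496
grasp_force: 0.0
```

```bash
python3 lev.py; python3 - <<'E'
from h import *
turned("scene")
for nm,c in(("C",(.595,-.17)),("B",(.541,.005)),("A",(.554,.159))): placed(nm,c,"scene",.02)
E
```

```text
28 [ 0.5201 -0.3751  0.0952  0.5245]
31 [ 0.524  -0.3742  0.1156  0.528 ]
31 [ 0.5272 -0.3731  0.1355  0.5328]
35 [ 0.5284 -0.3743  0.1475  0.5328]
[ 0.15499202 -0.29693216  0.11915237]
scene A leg top [0.5902 0.1651 0.0935] [0.5894 0.1649] [0.011 0.059] 10.5
   flat z 119 [0.5514 0.1486 0.0104]
scene B leg top [0.577  0.0053 0.0935] [0.5757 0.0051] [0.013 0.06 ] 1.2
   flat z 114 [0.5372 0.0222 0.0108]
scene C leg top [ 0.5614 -0.1704  0.0934] [ 0.5607 -0.1715] [0.013 0.06 ] 3.4
   flat z 272 [ 0.6082 -0.1588  0.0101]
scene C head 91 [ 0.5963 -0.1674  0.0555] 
scene B head 73 [0.5386 0.0061 0.0561] 
scene A head 84 [0.5523 0.1585 0.056 ]
```

The lever is now on its stop, with the same readings as at the start. All brackets and weights are in place, so I'm handing in.

```bash
python3 -c "
from bench import order
print(order.hand_in())"
```

```text
the job is handed in; nothing more can be done
None
```

The job is handed in: I pressed the test button and the lever dropped, all three brackets were then tipped over their corners on to their short legs with a weight upright on each, and the lever is back up on its stop; no verdict on the judging was returned.

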